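Tip a flat bar out of the slotted stock bin and stamp it

TASK

Take the flat bar out of the stock bin through its slot, tipping it up over the stop board, and lay it in the channel of the stamping jig, slid under the arch until its end meets the end stop. Then knock the jig's sprung punch fully down with the wooden mallet, let it spring back up, and put the mallet down on the bench, standing on its head as you found it and clear of the jig. Leave the other two bars and everything else on the bench where they are, and do not push the punch with the gripper.

Things in the scene. Friction and masses are not known exactly. Their poses are not given: they have to be found in the camera images.
- bin: Fixed grey steel stock bin; origin on the bench under the middle of its box, z up, front at -x. The box spans x -80 to +80, y -108 to +108 mm, 86 mm high, walls 6 mm; its floor is 36 mm above the bench. Two fixed straps close the top, so a bar leaves only through its slot. Three bars lie along x on the floor, one per slot in any order, ends poking 60 to 80 mm out of the front wall over open bench.
- slot_mid (a point): Middle of the middle slot, on the front wall's outer face (bin x = -80 mm). Three upright slots at bin y = -65, 0 and +65 mm, each 28 mm wide, open from 36 mm (level with the bin's floor) to 80 mm above the bench, bridged above from 80 to 86 mm.
- stop_top (a point): Middle of the top edge of the wooden stop board in front of the bin: bin x -215 to -205 mm, over the bin's full width, top 81 mm above the bench. A bar pulled level hits it, even if raised to the top of its slot. Tipped up it passes: drawn out level to 107 mm first, its inner end still on the floor, it has room to tip 12 to 16 degrees and go out along its own length.
- flat: The flat bar: aluminium, 200 x 20 x 10 mm (x, y, z), about 120 g; origin at the middle of its underside. Its +x end is the one inside the bin, its -x end pokes out. The only one of the three that is wider than it is high.
- flat_center (a point): Centre of the flat bar; axes as flat (x along the bar, z up through its 10 mm thickness).
- flat_inner (a point): Centre of the flat bar's +x end face, inside the bin at the start, 100 mm from its centre.
- rod_center (a point): Centre of the round aluminium rod, 14 mm diameter, 200 mm long along x. To be left in the bin.
- square_center (a point): Centre of the square aluminium bar, 13 x 13 mm, 200 mm long along x. To be left in the bin.
- jig: Fixed steel stamping jig; origin on the bench, z up. Base block x -60 to +120 mm, 90 mm wide, its top (the channel's floor) 30 mm above the bench. The channel runs along x at y = 0, 30 mm wide, between cheeks 8 mm high from x -60 to +30 mm, open at the -x end. The bar slides in from there in +x; either end of it may lead.
- arch (a point): Middle of the arch's entrance (jig x = +30 mm). The arch stands over the channel from jig x +30 to +70 mm: opening 30 mm wide, 32 mm high (30 to 62 mm above the bench), top at 76 mm; the punch's foot hangs 6 mm below its ceiling when up.
- end_stop (a point): Middle of the end stop's face (jig x = +80 mm), 20 mm high, which the bar's leading end must meet.
- channel (a point): Where the bar's centre is when home: jig x = -20 mm, y = 0, 35 mm above the bench. The trailing end then overhangs the block by 60 mm (jig x = -120 mm). x is along the channel.
- punch_top (a point): Centre of the top face of the punch's round steel cap, 34 mm diameter, on top of the arch (jig x = +50 mm, y = 0); 104 mm above the bench when up.
- punch (a joint): The punch's travel, in m: 0 is up, 0.014 fully down. Sprung: it starts to move at about 2 N, is fully down at about 6 N, and returns by itself.
- mallet_grip (a point): Grip point on the handle's centre line of the wooden mallet (250 g), 50 mm from the head's axis, 31 mm above the bench. x points along the handle away from the head, z up. The handle is level, 16 mm wide, 18 mm high, reaching to 140 mm from the head's axis.
- mallet_face (a point): Centre of the mallet's lower striking face, 50 mm in -x and 31 mm in -z from the grip point. The head is an upright wooden cylinder, 45 mm diameter, 62 mm high, standing on this flat face on the bench.
- mallet: The mallet's body frame: origin at mallet_face, same axes.
- flux_center (a point): Bystander, loose, to be left alone: amber bottle, 52 mm diameter, 110 mm high. The point is about its middle.
- cup_center (a point): Bystander, loose, to be left alone: white cup, 66 mm wide, 80 mm high. The point is about its middle.
- block_center (a point): Bystander, loose, to be left alone: steel bench block, 60 x 60 x 22 mm. The point is about its middle.
- saw_center (a point): Bystander, loose, to be left alone: jeweller's saw frame lying flat, about 230 mm long and 95 mm wide, under 25 mm high. The point is about its middle.
- file_center (a point): Bystander, loose, to be left alone: file with a wooden grip, lying flat, 200 mm long, 20 mm high (point on the blade). The point is about its middle.
- tin_center (a point): Bystander, loose, to be left alone: round steel tin, 64 mm diameter, 50 mm high. The point is about its middle.
Not all that is in view belongs to the job. What is shaped like the mallet but green or turquoise is not meant.

How it is judged:
By the outcome, as a careful person would: the job done as asked, in the order asked, and still so for the second after the job is handed in, with the robot touching nothing.
It also fails if it takes over 61 s, if anything falls off the work surface, if the arm or the gripper's body presses on something with over 40 N, if the wrist force passes 120 N, or if a joint passes its speed limit or range.

ROBOT

A 6-joint arm with a two-finger parallel gripper is mounted at the origin on the work surface. World frame = base frame: x ahead of the robot, y to its left, z up, the work surface at z = 0. Lengths are in m, angles in rad, forces in N, time in s.
With the tool pointing down it reaches from about 0.3 to 0.775 m from the base axis. Payload 14.6 kg.
Tool frame: the origin (TCP) lies on the centre line of the jaws, within the pads' length; the fingertips stand ctrl.tcp_to_tips ahead of it and the grasp point (between the pads) lies 2 mm behind it (ctrl.tcp_to_tips is the distance from the TCP to the fingertips, in m); z points along the fingers, y is the line along which they close (so a half turn about z gives the same grasp; the last joint's range is limited). The gripper opens to 94 mm and grips with 3 to 60 N. Pads are 16 mm wide; open, the fingers measure 119 mm over their backs; the gripper's body (75 mm by 177 mm) begins 78 mm behind the grasp point.
Start: joints at [1.198, 0.3, 1.521, -0, 1.321, -0.067], TCP at [0.166, 0.524, 0.222] pointing down, gripper open.
Joint ranges: [-3.03, 3.03], [-0.79, 2.21], [0.23, 2.52], [-1.04, 4.18], [0, 3.07], [-2.55, 2.55]. Speed limits (rad/s): [2.22, 2.22, 2.57, 3.14, 3.14, 3.14].

INTERFACE

Orientations are given as [roll, pitch, yaw] about the fixed x, y, z axes, in that order (R = Rz(yaw) Ry(pitch) Rx(roll)).
In Python, from station import telemetry, viewer, hand_in, ctrl gives the robot as it stands.
- The arm moves only by the tool step_arm, never from a script. Its argument "plan" is a list of rows, each an object of numbers: "dx", "dy", "dz": the shift along the tool's x, y, z scaled (see below); "rx", "ry", "rz": the turn, a rotation vector about the tool's x, y, z scaled (see below); "claw": the closure, from 0 (fully open) to 1 (shut). In form: [{"dx": .., "dy": .., "dz": .., "rx": .., "ry": .., "rz": .., "claw": ..}, ...]. A call has 1 to 10 rows; each row shifts and turns the commanded pose from where the row before left it, along the tool's axes as they then stand; what a row does not reach is not made up. The controller multiplies each number of a shift by 0.1 m and each number of a turn by 90 degrees. A row lasts 1/10 s, in which the tool goes at most 50 mm and 8.59 degrees, less where a joint would pass 70% of its speed; a pose out of reach is approached as far as the arm can. A call with a number of a shift or a turn outside -1 to 1 is refused whole. A call with a gripper value outside its range is refused whole. The fingers move at their own pace and stop on an object; "grip_force" is the grip in N (left out, the last holds). Time passes only in rows, so rows that do not move let the fingers close. It gives the time, the measured TCP pose, the force, the opening and the grip force at its end, in the units of the state.
- telemetry.get_obs(): the state, without advancing time (a new reading comes with each control period).
- viewer.camera(name): name is "side" or "top"; returns a dict with "img" (384x512x3 uint8, red, green, blue), "z_map" (384x512 float32, m along the optical axis (not along the pixel's ray), 0 where there is no reading), "fx", "fy", "cx", "cy" (pixels), "dist" ([k1, k2, p1, p2, k3] as OpenCV has them; the pictures are not rectified), "R" (3x3) and "t" (3): a world point X has camera coordinates R X + t. Camera axes: x right, y down, z forward; pixel columns grow to the right and rows downward; lengths in m; the calibration is good to about 2 mm. A picture is of the moment at which its call begins.
- hand_in(): hands the job in; it is judged then, once.
Trained networks look in a picture, given as the dict that the camera call returned (one of the last four; its "shot" number tells which), for a name from the list of things; names that differ only in an ending like _2 or _b are one class to them, and where a whole thing is asked for, a point or a joint stands for the part that bears it (a point fixed in the world has none). Each returns a list of dicts, best first, with "score" (0 to 1); they miss things now and then, are a little off and sometimes report something else, mostly with a low value. They report only what shows in the picture. A call takes as long as a camera call. They do not tell look-alikes from the thing itself.
- viewer.recognise(target, picture): "rect" ([left, top, right, bottom] in pixels, round what is visible of it).
The state is a dict: "time_s": time; "qpos": joint angles; "joint_vel": joint speeds; "tau": joint torques, N m; "ee_pos": TCP position; "eef_rot": TCP orientation; "force": force on the tool from outside, world axes, zero at the start; "moment": the same for the moment, N m; "grip_width": finger opening in m; "grip_force": force on a finger pad.
Only numpy, scipy, OpenCV 4.12 (cv2) and the standard library are available. Lean on these libraries where they do the work, as an engineer would, in place of code of your own. Each camera call takes 0.05 s, during which the arm holds its last target. There are 200 camera calls.

## Working session

There is one attempt and no reset: what is moved stays moved. The work goes in short steps, Python scripts to look and compute and a tool call to move; the robot and the scene stay as the last step left them, time stands still between calls to the robot, and variables do not carry over. Pictures are saved under pics/ and viewed, at most 13 in all, crops included, and the job is handed in when it is done.

Besides the shell and the picture viewer there is one more tool, called in YAML: its name, and indented under it one key for each argument. step_arm: Moves the arm, as the interface text tells. Shifts and turns lie within -1 to 1; 1 stands for 0.1 m of shift or 90 degrees of turn. Its arguments: {"type":"object","properties":{"plan":{"type":"array"},"grip_force":{"type":"number"}},"required":["plan"]}

```bash
ls; mkdir -p pics; cat > h.py <<'E'
import numpy as np, cv2
from scipy.spatial.transform import Rotation as Ro
from station import telemetry, viewer, hand_in, ctrl
def cloud(p):
    z=p["z_map"]; h,w=z.shape
    K=np.array([[p["fx"],0,p["cx"]],[0,p["fy"],p["cy"]],[0,0,1.]])
    u,v=np.meshgrid(np.arange(w),np.arange(h))
    n=cv2.undistortPoints(np.stack([u,v],-1).reshape(-1,1,2).astype(float),K,np.array(p["dist"])).reshape(h,w,2)
    C=np.concatenate([n*z[...,None],z[...,None]],-1)
    W=(C-np.array(p["t"]))@np.array(p["R"])
    W[z<=0]=np.nan
    return W
def proj(p,X):
    K=np.array([[p["fx"],0,p["cx"]],[0,p["fy"],p["cy"]],[0,0,1.]])
    return cv2.projectPoints(np.atleast_2d(np.array(X,float)),cv2.Rodrigues(np.array(p["R"]))[0],np.array(p["t"]),K,np.array(p["dist"]))[0].reshape(-1,2)
def save(p,n,s=1.5,crop=None):
    im=p["img"][...,::-1]
    if crop: im=im[crop[1]:crop[3],crop[0]:crop[2]]
    cv2.imwrite("pics/"+n+".png",cv2.resize(im,None,fx=s,fy=s,interpolation=cv2.INTER_CUBIC))
E
python3 - <<'E'
from h import *
np.set_printoptions(precision=4,suppress=True)
print(telemetry.get_obs(), ctrl.tcp_to_tips)
for c in("top","side"):
    p=viewer.camera(c); save(p,c+"0"); np.savez(c+"0.npz",**{k:v for k,v in p.items()})
    W=cloud(p)
    for n in ["bin","flat","rod_center","square_center","jig","punch","mallet","flux_center","cup_center","block_center","saw_center","file_center","tin_center"]:
        for d in viewer.recognise(n,p)[:3]:
            l,t,r,b=[int(x) for x in d["rect"]]
            print(c,n,round(d["score"],2),(l,t,r,b),W[(t+b)//2,(l+r)//2])
E
```

```text
pics
{'time_s': 0.0, 'qpos': array([ 1.1984,  0.3005,  1.5215, -0.    ,  1.3207, -0.0666]), 'joint_vel': array([ 0.0004,  0.0004,  0.0005,  0.0009, -0.0004, -0.0007]), 'tau': array([ -0.0032, -53.1807, -35.273 ,   0.0707,   0.0245,  -0.0001]), 'ee_pos': array([0.1655, 0.5243, 0.2219]), 'eef_rot': array([-3.1404, -0.    ,  2.8358]), 'force': array([ 0.4348,  0.1078, -0.6949]), 'moment': array([-0.0578,  0.0045,  0.0142]), 'grip_force': 0.0, 'grip_width': 0.09422113415800785} 0.017
top bin 0.7 (101, 141, 212, 223) [0.4942 0.2612 0.0452]
top bin 0.62 (304, 172, 316, 183) [ 0.4975 -0.1856  0.1077]
top flat 0.97 (118, 176, 188, 185) [0.5005 0.2707 0.0432]
top rod_center 0.68 (120, 152, 188, 163) [0.5695 0.2697 0.0475]
top rod_center 0.64 (102, 142, 210, 218) [0.5001 0.2613 0.0458]
top square_center 0.63 (115, 197, 182, 206) [0.4364 0.2812 0.0506]
top jig 0.58 (282, 164, 343, 203) [ 0.4876 -0.1955  0.0716]
top jig 0.39 (347, 105, 368, 131) [ 0.6948 -0.3395  0.0426]
top punch 0.59 (300, 174, 314, 183) [ 0.4963 -0.178   0.0997]
top mallet 0.86 (314, 264, 364, 296) [ 0.2119 -0.272   0.0364]
t
[... 1178 characters left out ...]
 [ 0.5074 -0.2047  0.0302]
side flux_center 0.92 (351, 241, 378, 275) [ 0.7121 -0.2877  0.0745]
side flux_center 0.56 (247, 145, 256, 167) [0.4349 0.2579 0.0492]
side cup_center 0.89 (342, 161, 358, 191) [0.75   0.0958 0.0667]
side block_center 0.91 (279, 198, 300, 222) [ 0.5508 -0.0243  0.0231]
side block_center 0.39 (254, 217, 297, 285) [ 0.5018 -0.2135  0.0312]
side saw_center 0.74 (341, 164, 356, 190) [0.7445 0.0973 0.062 ]
side saw_center 0.62 (222, 275, 288, 363) [ 0.4501 -0.4053  0.0002]
side saw_center 0.52 (252, 213, 298, 282) [ 0.5025 -0.1956  0.0291]
side file_center 0.8 (183, 203, 250, 208) [0.329  0.0203 0.0104]
side tin_center 0.58 (349, 274, 374, 306) [ 0.692  -0.3659  0.0492]
```

View pics/top0.png

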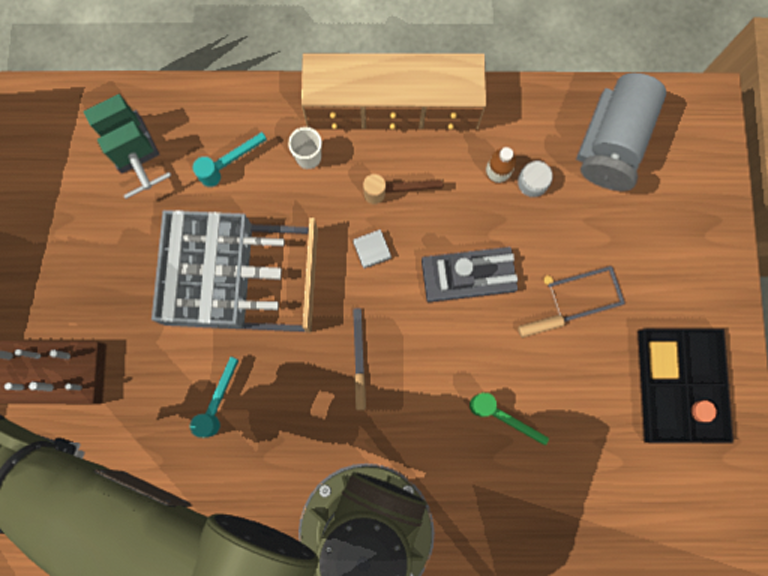

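View pics/side0.png

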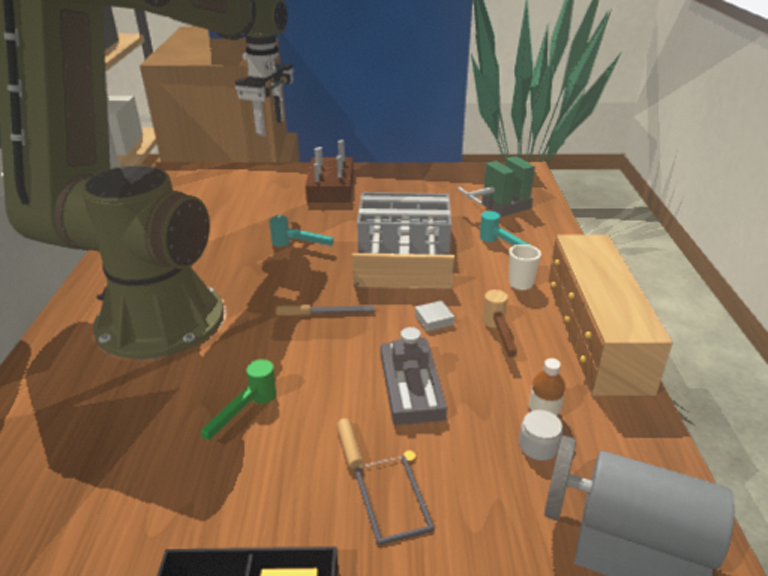

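The top view shows the bin at about (200,270) px with its front facing image right (world -y), and the flat bar in the middle slot. The jig is at (470,270), open to the right. The wooden mallet is at (375,187) with a brown handle to the right; the green and turquoise ones are decoys. Next I'll fit poses to the point clouds.

```bash
cat > fit.py <<'E'
from h import *
from scipy.optimize import least_squares
def box(x0,x1,y0,y1,z0,z1): return np.array([[x0,x1],[y0,y1],[z0,z1]])/1000.
def sd(P,bs):
    o=[]
    for b in bs:
        q=np.abs(P-b.mean(1))-(b[:,1]-b[:,0])/2
        o.append(np.linalg.norm(np.maximum(q,0),axis=1)+np.minimum(q.max(1),0))
    return np.min(o,0)
def fit(P,bs,x0,f=None,gate=.015,dz=True):
    f=f or (lambda Q:sd(Q,bs))
    def loc(v,P):
        c,s=np.cos(v[2]),np.sin(v[2]); d=P-[v[0],v[1],v[3]]
        return np.stack([c*d[:,0]+s*d[:,1],-s*d[:,0]+c*d[:,1],d[:,2]],1)
    v=np.array(list(x0)+[0.])
    for g in (gate*2,gate,gate*.6,gate*.5):
        S=P[np.abs(f(loc(v,P)))<g]
        v=least_squares(lambda v:f(loc(v,S)),v,loss="soft_l1",f_scale=.002).x
    return v,np.sqrt(np.mean(f(loc(v,S))**2)),len(S)
B=[box(-80,80,-108,-102,0,86),box(-80,80,102,108,0,86),box(74,80,-108,108,0,86),box(-215,-205,-108,108,0,81)]
e=[-108,-79,-51,-14,14,51,79,108]
B+=[box(-80,-74,e[i],e[i+1],0,86) for i in(0,2,4,6)]+[box(-80,80,-108,108,30,36)]
J=[box(-60,120,-45,45,0,30),box(-60,30,15,45,30,38),box(-60,30,-45,-15,30,38),box(30,70,-45,-15,30,76),box(30,70,15,45,30,76),box(30,70,-45,45,62,76)]
def cyl(Q,r,z0,z1,cx=0,cy=0):
    q=np.stack([np.hypot(Q[:,0]-cx,Q[:,1]-cy)-r,np.abs(Q[:,2]-(z0+z1)/2)-(z1-z0)/2],1)
    return np.linalg.norm(np.maximum(q,0),axis=1)+np.minimum(q.max(1),0)
jf=lambda Q:np.minimum(sd(Q,J),cyl(Q,.017,.09,.104,.05,0))
mf=lambda Q:np.minimum(cyl(Q,.0225,0,.062),sd(Q,[box(20,140,-8,8,22,40)]))
def pts(npz,c,r,zmin=.006):
    W=cloud(npz).reshape(-1,3); m=np.hypot(W[:,0]-c[0],W[:,1]-c[1])<r
    return W[m&(W[:,2]>zmin)]
E
python3 - <<'E'
from fit import *
np.set_printoptions(precision=4,suppress=True)
D={c:dict(np.load(c+"0.npz")) for c in("top","side")}
h=np.pi/2
for nm,c,r,bs,f,x0 in [("bin",(.5,.25),.26,B,None,(.505,.285,h)),("jig",(.5,-.2),.15,J,jf,(.495,-.23,h+.1)),("mallet",(.68,-.1),.15,None,mf,(.68,-.055,-h))]:
    for cs in(["top"],["side"],["top","side"]):
        P=np.concatenate([pts(D[k],c,r) for k in cs])
        print(nm,cs,*fit(P,bs,x0,f))
for k in D:
    W=cloud(D[k]).reshape(-1,3);
    for lo,hi in((.40,.46),(.47,.53),(.54,.60)):
        m=(W[:,0]>lo)&(W[:,0]<hi)&(W[:,1]>.10)&(W[:,1]<.19)&(W[:,2]>.03)&(W[:,2]<.06);S=W[m]
        if len(S): print(k,lo,len(S),S[:,:2].mean(0),S.min(0),S.max(0),np.percentile(S[:,2],[50,80,95]))
E
```

```text
bin ['top'] [0.4983 0.2955 1.5896 0.0076] 0.00315905615208422 3141
bin ['side'] [0.502  0.3221 1.5321 0.008 ] 0.0025319532615412123 3234
bin ['top', 'side'] [0.5015 0.3221 1.5293 0.0073] 0.0028656077518822687 6975
jig ['top'] [ 0.5046 -0.2326  1.6897  0.0003] 0.0026298657921242914 1757
jig ['side'] [ 0.5044 -0.2322  1.6928  0.0003] 0.001447669381557372 1976
jig ['top', 'side'] [ 0.5045 -0.2323  1.6916  0.0003] 0.0020895118044368713 3733
mallet ['top'] [ 0.6743 -0.0128 -1.4831  0.0009] 0.0023576806760036125 477
mallet ['side'] [ 0.6736 -0.0116 -1.4823  0.0002] 0.0014468720513773686 490
mallet ['top', 'side'] [ 0.674  -0.012  -1.4832  0.0005] 0.001977894489067218 967
top 0.4 51 [0.43   0.1493] [0.4002 0.1092 0.0312] [0.4576 0.1884 0.0586] [0.0485 0.0511 0.0564]
top 0.47 73 [0.4975 0.1622] [0.47   0.1057 0.0316] [0.5287 0.1898 0.0558] [0.0449 0.0488 0.052 ]
top 0.54 56 [0.5631 0.1529] [0.5411 0.1029 0.0311] [0.5957 0.1898 0.0584] [0.0487 0.0537 0.0558]
side 0.4 162 [0.4309 0.1167] [0.4005 0.1048 0.0302] [0.4588 0.1898 0.0598] [0.046  0.0533 0.0589]
side 0.47 156 [0.5005 0.1131] [0.4716 0.1025 0.0303] [0.5297 0.1867 0.0596] [0.0461 0.0529 0.0581]
side 0.54 149 [0.5689 0.1125] [0.5418 0.1004 0.0301] [0.5992 0.1898 0.0598] [0.0469 0.0529 0.0579]
```

```bash
cat >> fit.py <<'E'
def fitg(P,f,x0s,sc=.003):
    best=None
    def loc(v,P):
        c,s=np.cos(v[2]),np.sin(v[2]); d=P-[v[0],v[1],0]
        return np.stack([c*d[:,0]+s*d[:,1],-s*d[:,0]+c*d[:,1],d[:,2]],1)
    for x0 in x0s:
        r=least_squares(lambda v:f(loc(v,P)),x0,loss="cauchy",f_scale=sc,x_scale=[.1,.1,1])
        if best is None or r.cost<best.cost: best=r
    return best.x,best.cost,len(P)
E
cat > b.py <<'E'
from fit import *
np.set_printoptions(precision=4,suppress=True)
D={c:dict(np.load(c+"0.npz")) for c in("top","side")}
h=np.pi/2
x0s=[(x,y,h+a) for x in(.495,.505) for y in (.27,.285,.30,.315) for a in(-.05,.02,.08)]
for cs in(["top"],["side"],["top","side"]):
    P=np.concatenate([pts(D[k],(.5,.24),.2) for k in cs]); P=P[P[:,2]<.095][::2]
    v,c,n=fitg(P,lambda Q:sd(Q,B),x0s); print(cs,v,c,n)
# bar profile in bin frame
    for k in cs:
        W=cloud(D[k]).reshape(-1,3);d=W-[v[0],v[1],0];c_,s_=np.cos(v[2]),np.sin(v[2])
        Q=np.stack([c_*d[:,0]+s_*d[:,1],-s_*d[:,0]+c_*d[:,1],d[:,2]],1)
        for y in(-.065,0,.065):
            S=Q[(abs(Q[:,1]-y)<.02)&(Q[:,0]>-.2)&(Q[:,0]<-.088)&(Q[:,2]>.034)&(Q[:,2]<.06)]
            S=S[S[:,0]<-.09]
            if len(S): print("  ",k,y,len(S),"xmin",np.sort(S[:,0])[:4],"y",np.percentile(S[:,1],[3,50,97]),"z",np.percentile(S[:,2],[50,80]))
E
python3 b.py
```

```text
['top'] [0.5013 0.3222 1.5292] 0.02962001706131247 3033
   top -0.065 102 xmin [-0.153  -0.1527 -0.1525 -0.1524] y [-0.0713 -0.0631 -0.0578] z [0.0487 0.052 ]
   top 0 153 xmin [-0.1512 -0.1512 -0.1502 -0.1501] y [-0.0106 -0.0007  0.0085] z [0.0455 0.0488]
   top 0.065 107 xmin [-0.1501 -0.1498 -0.1495 -0.1494] y [0.0586 0.0654 0.0706] z [0.0496 0.0517]
['side'] [0.5019 0.3222 1.5297] 0.010910016791555685 1969
   side -0.065 39 xmin [-0.1519 -0.1513 -0.1495 -0.1489] y [-0.0711 -0.064  -0.0581] z [0.0495 0.051 ]
   side 0 47 xmin [-0.1443 -0.1439 -0.1427 -0.1422] y [-0.0098  0.0001  0.0076] z [0.0468 0.0478]
   side 0.065 37 xmin [-0.1533 -0.1481 -0.1472 -0.1452] y [0.0573 0.0636 0.0694] z [0.0499 0.0519]
['top', 'side'] [0.5014 0.3221 1.5305] 0.04062116978056864 5001
   top -0.065 102 xmin [-0.153  -0.1526 -0.1525 -0.1523] y [-0.0711 -0.0628 -0.0576] z [0.0487 0.052 ]
   top 0 151 xmin [-0.1511 -0.151  -0.1501 -0.15  ] y [-0.0103 -0.0004  0.0088] z [0.0455 0.0488]
   top 0.065 107 xmin [-0.1499 -0.1496 -0.1492 -0.1491] y [0.0588 0.0656 0.0708] z [0.0496 0.0517]
   side -0.065 39 xmin [-0.1519 -0.1512 -0.1495 -0.1489] y [-0.0715 -0.0644 -0.0585] z [0.0495 0.051 ]
   side 0 47 xmin [-0.1442 -0.1438 -0.1426 -0.1421] y [-0.0102 -0.0003  0.0072] z [0.0468 0.0478]
   side 0.065 37 xmin [-0.1532 -0.148  -0.147  -0.1451] y [0.0569 0.0632 0.069 ] z [0.0499 0.0519]
```

```bash
cat > plan.py <<'E'
from h import *
BIN=(.5015,.3220,1.5303); JIG=(.5045,-.2323,1.6916); MAL=(.674,-.012,-1.4832)
def w(f,p):
    c,s=np.cos(f[2]),np.sin(f[2]); return np.array([f[0]+c*p[0]-s*p[1],f[1]+s*p[0]+c*p[1],p[2]])
def R(yaw,th=0): return Ro.from_euler("xyz",[np.pi,th,yaw])
def rows(wp,start=None):
    """wp: list of (pos,Rot,n)"""
    o=telemetry.get_obs(); p,r=(o["ee_pos"],Ro.from_euler("xyz",o["eef_rot"])) if start is None else start
    for q,s,n in wp:
        rv=(r.inv()*s).as_rotvec()
        for i in range(n):
            d=r.inv().apply((q-p)/n)
            print("d",np.round(d/.1,3),"r",np.round(rv/n/(np.pi/2),4))
            r=r*Ro.from_rotvec(rv/n); p=p+(q-p)*0+ (q-p)/n if False else p+step(q,p,n,i)
        print("--",np.round(q,4))
def step(q,p,n,i): return (q-p)/(n-i)
E
sed -i 's/d=r.inv().apply((q-p)\/n)/d=r.inv().apply((q-p)\/(n-i))/; s/p=p+(q-p)\*0+.*$/p=p+(q-p)\/(n-i)/; /^def step/d' plan.py
python3 - <<'E'
from plan import *
np.set_printoptions(precision=4,suppress=True)
D={c:dict(np.load(c+"0.npz")) for c in("top","side")}
W=np.concatenate([cloud(D[k]).reshape(-1,3) for k in D])
W=W[~np.isnan(W[:,0])]
def loc(f,W):
    c,s=np.cos(f[2]),np.sin(f[2]);d=W-[f[0],f[1],0];return np.stack([c*d[:,0]+s*d[:,1],-s*d[:,0]+c*d[:,1],d[:,2]],1)
Q=loc(JIG,W); m=(Q[:,0]>-.25)&(Q[:,0]<-.07)&(abs(Q[:,1])<.1)&(Q[:,2]>.006)&(Q[:,2]<.06)
for a in np.arange(-.25,-.07,.02):
    S=Q[m&(Q[:,0]>=a)&(Q[:,0]<a+.02)]
    if len(S): print("saw jigx",round(a,2),len(S),S[:,1].min(),S[:,1].max(),"zmax",S[:,2].max())
S=W[(W[:,0]>.7)&(W[:,0]<.9)&(abs(W[:,1]+.06)<.06)&(W[:,2]>.08)]; print("cab",S.min(0) if len(S) else None)
Q=loc(BIN,W); S=Q[(abs(Q[:,0])<.07)&(abs(Q[:,1])<.09)&(Q[:,2]>.07)]; print("straps",np.percentile(S[:,2],[5,50,95]),np.histogram(S[:,0],14,(-.07,.07))[0])
S=Q[(abs(Q[:,1])<.013)&(Q[:,0]<-.09)&(Q[:,0]>-.2)&(Q[:,2]>.038)&(Q[:,2]<.054)]; print(np.polyfit(S[:,0],S[:,1],1))
yaw=BIN[2]; g=w(BIN,(-.118,0,.052))
rows([(g+[0,0,.12],R(yaw),10),(g,R(yaw),6)])
E
```

```text
saw jigx -0.25 76 -0.09503802001445044 0.09997845572628777 zmax 0.01160267180862944
saw jigx -0.23 47 -0.036989252654273455 0.09992731813056098 zmax 0.01128544522710314
saw jigx -0.21 45 -0.04841541425906069 0.09966330012297983 zmax 0.014862460307689045
saw jigx -0.19 33 -0.06232402551621123 0.035534016307411126 zmax 0.01295768276860537
saw jigx -0.17 37 -0.08422277615751808 0.0989041867947065 zmax 0.01284450730292333
saw jigx -0.15 49 -0.09773518527455649 0.09523321355273477 zmax 0.013358887314227349
saw jigx -0.13 21 -0.09257041063336187 0.07911510444984556 zmax 0.00964149260397949
saw jigx -0.11 10 -0.09608850089138553 0.09673538828377808 zmax 0.010356913856573773
saw jigx -0.09 13 -0.05216940879985424 0.09620571535948158 zmax 0.0087135009803183
cab [ 0.7988 -0.1199  0.0801]
straps [0.0789 0.0856 0.0901] [ 18  15  12  85 320 269  65  14  15  11  85 310 260  78]
[0.0251 0.0024]
d [-0.412 -0.206  0.05 ] r [-0.     -0.      0.0831]
d [-0.436 -0.15   0.05 ] r [-0.     -0.      0.0831]
d [-0.451 -0.092  0.05 ] r [-0.     -0.      0.0831]
d [-0.46  -0.033  0.05 ] r [-0.     -0.      0.0831]
d [-0.46   0.027  0.05 ] r [-0.     -0.      0.0831]
d [-0.452  0.087  0.05 ] r [-0.     -0.      0.0831]
d [-0.437  0.145  0.05 ] r [-0.     -0.      0.0831]
d [-0.415  0.201  0.05 ] r [-0.     -0.      0.0831]
d [-0.385  0.253  0.05 ] r [-0.     -0.      0.0831]
d [-0.349  0.301  0.05 ] r [-0.     -0.      0.0831]
-- [0.4967 0.2041 0.172 ]
d [ 0.  -0.   0.2] r [ 0.  0. -0.]
d [ 0.  -0.   0.2] r [ 0.  0. -0.]
d [ 0.  -0.   0.2] r [ 0.  0. -0.]
d [ 0.  -0.   0.2] r [ 0.  0. -0.]
d [ 0.  -0.   0.2] r [ 0.  0. -0.]
d [ 0.  -0.   0.2] r [ 0.  0. -0.]
-- [0.4967 0.2041 0.052 ]
```

step_arm:
  plan:
    - {"dx": -0.41,"dy": -0.21,"dz": 0.05,"rx": 0,"ry": 0,"rz": 0.083,"claw": 0.45}
    - {"dx": -0.44,"dy": -0.15,"dz": 0.05,"rx": 0,"ry": 0,"rz": 0.083,"claw": 0.45}
    - {"dx": -0.45,"dy": -0.09,"dz": 0.05,"rx": 0,"ry": 0,"rz": 0.083,"claw": 0.45}
    - {"dx": -0.46,"dy": -0.03,"dz": 0.05,"rx": 0,"ry": 0,"rz": 0.083,"claw": 0.45}
    - {"dx": -0.46,"dy": 0.03,"dz": 0.05,"rx": 0,"ry": 0,"rz": 0.083,"claw": 0.45}
    - {"dx": -0.45,"dy": 0.09,"dz": 0.05,"rx": 0,"ry": 0,"rz": 0.083,"claw": 0.45}
    - {"dx": -0.44,"dy": 0.145,"dz": 0.05,"rx": 0,"ry": 0,"rz": 0.083,"claw": 0.45}
    - {"dx": -0.415,"dy": 0.2,"dz": 0.05,"rx": 0,"ry": 0,"rz": 0.083,"claw": 0.45}
    - {"dx": -0.385,"dy": 0.25,"dz": 0.05,"rx": 0,"ry": 0,"rz": 0.083,"claw": 0.45}
    - {"dx": -0.35,"dy": 0.3,"dz": 0.05,"rx": 0,"ry": 0,"rz": 0.083,"claw": 0.45}
  grip_force: 55

```text
time_s: 2.4
ee_pos: [0.4984, 0.2029, 0.1724]
eef_rot: [3.141, -0.0, 1.527]
force: [0.8, 1.3, -0.1]
grip_width: 0.0515
grip_force: 0.0
```

```bash
python3 - <<'E'
from plan import *
o=telemetry.get_obs(); print(o["ee_pos"],o["eef_rot"],o["grip_width"])
yaw=BIN[2]; g=w(BIN,(-.118,0,.052))
rows([(g+[0,0,.12],R(yaw),2)])
E
```

```text
[0.49844468 0.20286358 0.17239714] [ 3.14131691e+00 -1.36160308e-04  1.52655783e+00] 0.051459102622190174
d [ 0.006 -0.009  0.002] r [ 0.0001 -0.     -0.0012]
d [ 0.006 -0.009  0.002] r [ 0.0001 -0.     -0.0012]
-- [0.4967 0.2041 0.172 ]
```

step_arm:
  plan:
    - {"dx": 0.01,"dy": -0.017,"dz": 0.25,"claw": 0.45}
    - {"dx": 0,"dy": 0,"dz": 0.35,"claw": 0.45}
    - {"dx": 0,"dy": 0,"dz": 0.35,"claw": 0.45}
    - {"dz": 0.25,"claw": 0.45}
    - {"dz": 0.0,"claw": 1}
    - {"dz": 0.0,"claw": 1}
    - {"dz": 0.0,"claw": 1}
    - {"dz": 0.0,"claw": 1}
    - {"dz": 0.0,"claw": 1}
  grip_force: 55

```text
$.plan[0]: bad value
```

```bash
python3 - <<'E'
from plan import *
p=viewer.camera("side"); save(p,"s1",3,(200,90,400,280))
E
```

```text
(no output)
```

View pics/s1.png

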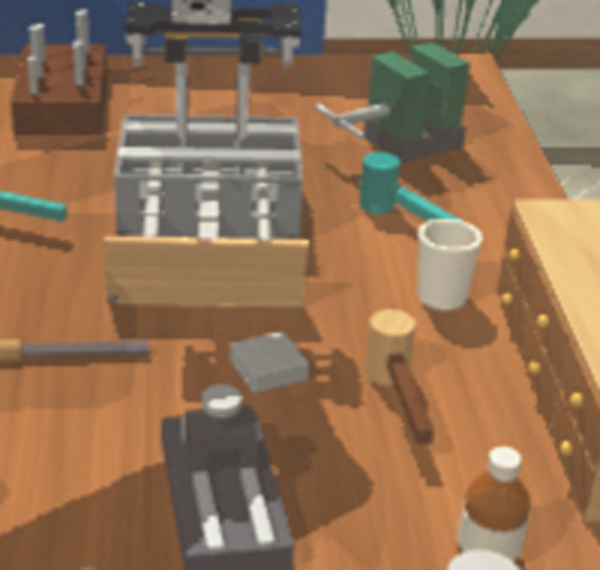

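The plan was refused because every field is required. The picture shows the gripper still high and centred over the middle, wider bar at (210,200).

step_arm:
  plan:
    - {"dx": 0.01,"dy": -0.017,"dz": 0.25,"rx": 0,"ry": 0,"rz": 0,"claw": 0.45}
    - {"dx": 0,"dy": 0,"dz": 0.35,"rx": 0,"ry": 0,"rz": 0,"claw": 0.45}
    - {"dx": 0,"dy": 0,"dz": 0.35,"rx": 0,"ry": 0,"rz": 0,"claw": 0.45}
    - {"dx": 0,"dy": 0,"dz": 0.25,"rx": 0,"ry": 0,"rz": 0,"claw": 0.45}
    - {"dx": 0,"dy": 0,"dz": 0,"rx": 0,"ry": 0,"rz": 0,"claw": 1}
    - {"dx": 0,"dy": 0,"dz": 0,"rx": 0,"ry": 0,"rz": 0,"claw": 1}
    - {"dx": 0,"dy": 0,"dz": 0,"rx": 0,"ry": 0,"rz": 0,"claw": 1}
    - {"dx": 0,"dy": 0,"dz": 0,"rx": 0,"ry": 0,"rz": 0,"claw": 1}
    - {"dx": 0,"dy": 0,"dz": 0,"rx": 0,"ry": 0,"rz": 0,"claw": 1}
  grip_force: 55

```text
time_s: 3.35
ee_pos: [0.4962, 0.2057, 0.0536]
eef_rot: [3.14, -0.001, 1.532]
force: [0.8, -0.3, 2.2]
grip_width: 0.0193
grip_force: 55.0
```

```bash
python3 - <<'E'
from plan import *
p=viewer.camera("side"); save(p,"s2",4,(200,90,340,220))
o=telemetry.get_obs(); P,r=o["ee_pos"],Ro.from_euler("xyz",o["eef_rot"])
print(o["grip_width"],o["grip_force"])
yaw=o["eef_rot"][2]; u=np.array([np.cos(yaw),np.sin(yaw),0]); up=np.array([0,0,1.])
# front end at bin -.1485 -> grip dist from inner end L; pull 0.0385
L=.17; pull=.0385
a=P-u*pull
piv=a+u*L; piv[2]=.036          # inner lower edge
th=np.radians(14.5)
h=a-piv
b=piv+Ro.from_rotvec(np.cross(u,up)*-th).apply(h) 
print("check b higher",a,b,piv)
al=-u*np.cos(th)+up*np.sin(th)
c=b+al*.115
rows([(a,R(yaw),3),(b,R(yaw,th),5),(c,R(yaw,th),6),(c+[0,0,.06],R(yaw,th),3)],(P,r))
E
```

```text
0.01942247877007897 54.97617423534393
check b higher [0.49463578 0.16722685 0.05340702] [0.49501459 0.17699278 0.09541716] [0.50122484 0.33709911 0.036     ]
d [-0.128  0.    -0.   ] r [ 0.0004 -0.0001 -0.    ]
d [-0.128  0.    -0.   ] r [ 0.0004 -0.0001 -0.    ]
d [-0.128  0.    -0.   ] r [ 0.0004 -0.0001 -0.    ]
-- [0.4946 0.1672 0.0534]
d [ 0.02   0.    -0.084] r [ 0.     -0.0322 -0.    ]
d [ 0.015  0.    -0.085] r [ 0.     -0.0322 -0.    ]
d [ 0.011  0.    -0.086] r [ 0.     -0.0322 -0.    ]
d [ 0.007  0.    -0.086] r [ 0.     -0.0322 -0.    ]
d [ 0.002  0.    -0.086] r [ 0.     -0.0322 -0.    ]
-- [0.495  0.177  0.0954]
d [-0.192 -0.    -0.   ] r [0. 0. 0.]
d [-0.192  0.    -0.   ] r [0. 0. 0.]
d [-0.192 -0.    -0.   ] r [0. 0. 0.]
d [-0.192 -0.    -0.   ] r [0. 0. 0.]
d [-0.192 -0.    -0.   ] r [0. 0. 0.]
d [-0.192  0.     0.   ] r [0. 0. 0.]
-- [0.4907 0.0657 0.1242]
d [-0.05   0.    -0.194] r [0. 0. 0.]
d [-0.05   0.    -0.194] r [0. 0. 0.]
d [-0.05   0.    -0.194] r [0. 0. 0.]
-- [0.4907 0.0657 0.1842]
```

View pics/s2.png

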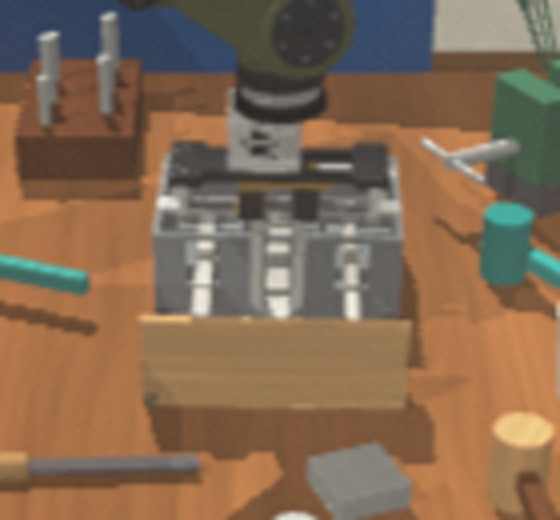

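The picture shows the jaws closed on the middle bar in front of the slot, at (275,250), with the neighbours untouched. Now I'll pull and tip.

step_arm:
  plan:
    - {"dx": -0.13,"dy": 0,"dz": -0.005,"rx": 0,"ry": 0,"rz": 0,"claw": 1}
    - {"dx": -0.13,"dy": 0,"dz": -0.005,"rx": 0,"ry": 0,"rz": 0,"claw": 1}
    - {"dx": -0.125,"dy": 0,"dz": 0,"rx": 0,"ry": 0,"rz": 0,"claw": 1}
    - {"dx": 0.02,"dy": 0,"dz": -0.084,"rx": 0,"ry": -0.032,"rz": 0,"claw": 1}
    - {"dx": 0.015,"dy": 0,"dz": -0.085,"rx": 0,"ry": -0.032,"rz": 0,"claw": 1}
    - {"dx": 0.01,"dy": 0,"dz": -0.086,"rx": 0,"ry": -0.032,"rz": 0,"claw": 1}
    - {"dx": 0.007,"dy": 0,"dz": -0.086,"rx": 0,"ry": -0.032,"rz": 0,"claw": 1}
    - {"dx": 0.002,"dy": 0,"dz": -0.086,"rx": 0,"ry": -0.032,"rz": 0,"claw": 1}
    - {"dx": 0,"dy": 0,"dz": 0,"rx": 0,"ry": 0,"rz": 0,"claw": 1}
  grip_force: 58

```text
time_s: 4.3
ee_pos: [0.4947, 0.1765, 0.0959]
eef_rot: [3.141, 0.252, 1.533]
force: [-0.0, 0.0, -1.6]
grip_width: 0.0196
grip_force: 58.0
```

```bash
python3 - <<'E'
from plan import *
o=telemetry.get_obs(); print(np.round(o["force"],1),np.round(o["moment"],2))
p=viewer.camera("side"); save(p,"s3",4,(200,90,340,220))
for cam in(p,viewer.camera("top")):
    W=cloud(cam).reshape(-1,3);c,s=np.cos(BIN[2]),np.sin(BIN[2]);d=W-[BIN[0],BIN[1],0]
    Q=np.stack([c*d[:,0]+s*d[:,1],-s*d[:,0]+c*d[:,1],d[:,2]],1)
    S=Q[(abs(Q[:,1])<.007)&(Q[:,0]>-.19)&(Q[:,0]<-.02)&(Q[:,2]>.035)&(Q[:,2]<.11)]
    S=S[np.argsort(S[:,0])]
    print(np.round(S[::max(1,len(S)//25),[0,2]]*1000).astype(int).tolist())
E
```

```text
[-0.   0.  -1.6] [ 0.06  0.07 -0.02]
[[-186, 92], [-183, 98], [-182, 97], [-180, 88], [-177, 94], [-176, 97], [-174, 96], [-162, 93], [-159, 91], [-151, 90], [-144, 90], [-137, 86], [-123, 82], [-114, 81], [-107, 77], [-99, 76], [-86, 73], [-82, 82], [-80, 85], [-78, 88], [-75, 86], [-70, 68], [-60, 66], [-56, 65], [-32, 83], [-29, 82], [-27, 85]]
[[-184, 92], [-183, 80], [-182, 96], [-181, 95], [-180, 99], [-179, 98], [-179, 94], [-177, 100], [-176, 92], [-173, 91], [-173, 94], [-170, 93], [-170, 92], [-168, 94], [-167, 93], [-164, 94], [-164, 94], [-162, 93], [-161, 89], [-161, 87], [-159, 94], [-158, 88], [-156, 93], [-156, 89], [-153, 90], [-152, 86], [-149, 86], [-149, 89], [-147, 90], [-146, 84], [-144, 89], [-142, 81]]
```

View pics/s3.png

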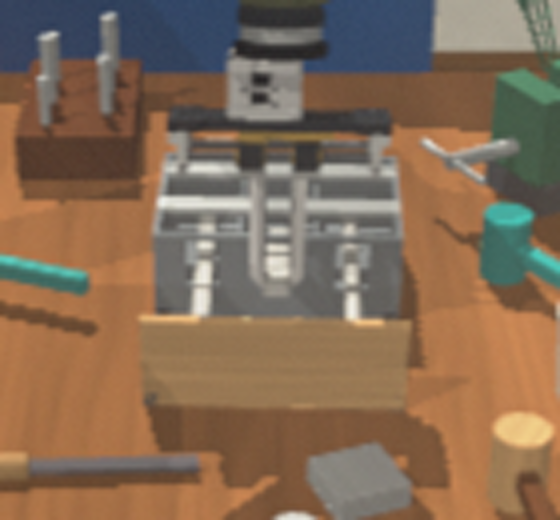

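The bar is tipped about 14.4° with its front end at (278,285), and the cloud heights agree, so it clears the stop. Now I'll slide it out along its length and lift.

step_arm:
  plan:
    - {"dx": -0.15,"dy": 0,"dz": 0,"rx": 0,"ry": 0,"rz": 0,"claw": 1}
    - {"dx": -0.2,"dy": 0,"dz": 0,"rx": 0,"ry": 0,"rz": 0,"claw": 1}
    - {"dx": -0.2,"dy": 0,"dz": 0,"rx": 0,"ry": 0,"rz": 0,"claw": 1}
    - {"dx": -0.2,"dy": 0,"dz": 0,"rx": 0,"ry": 0,"rz": 0,"claw": 1}
    - {"dx": -0.2,"dy": 0,"dz": 0,"rx": 0,"ry": 0,"rz": 0,"claw": 1}
    - {"dx": -0.2,"dy": 0,"dz": 0,"rx": 0,"ry": 0,"rz": 0,"claw": 1}
    - {"dx": -0.05,"dy": 0,"dz": -0.15,"rx": 0,"ry": 0,"rz": 0,"claw": 1}
    - {"dx": -0.05,"dy": 0,"dz": -0.2,"rx": 0,"ry": 0,"rz": 0,"claw": 1}
    - {"dx": -0.05,"dy": 0,"dz": -0.2,"rx": 0,"ry": 0,"rz": 0,"claw": 1}

```text
time_s: 5.3
ee_pos: [0.4896, 0.0629, 0.1816]
eef_rot: [-3.141, 0.251, 1.531]
force: [0.3, 1.0, -0.9]
grip_width: 0.0194
grip_force: 58.0
```

```bash
python3 - <<'E'
from plan import *
# grip is ~70-2 mm from bar centre (tail side). bar centre start jig x=-80 -> grip -0.148
yj=JIG[2]
a=w(JIG,(-.150,0,.10)); 
rows([(a,R(yj,0),16)])
E
```

```text
d [-0.255  0.032  0.118] r [-0.0008  0.01   -0.0064]
d [-0.257  0.029  0.114] r [-0.0008  0.01   -0.0064]
d [-0.259  0.026  0.11 ] r [-0.0008  0.01   -0.0064]
d [-0.261  0.024  0.106] r [-0.0008  0.01   -0.0064]
d [-0.263  0.021  0.102] r [-0.0008  0.01   -0.0064]
d [-0.265  0.018  0.098] r [-0.0008  0.01   -0.0064]
d [-0.267  0.015  0.094] r [-0.0008  0.01   -0.0064]
d [-0.268  0.012  0.09 ] r [-0.0008  0.01   -0.0064]
d [-0.27   0.01   0.085] r [-0.0008  0.01   -0.0064]
d [-0.271  0.007  0.081] r [-0.0008  0.01   -0.0064]
d [-0.272  0.004  0.077] r [-0.0008  0.01   -0.0064]
d [-0.273  0.001  0.073] r [-0.0008  0.01   -0.0064]
d [-0.275 -0.002  0.068] r [-0.0008  0.01   -0.0064]
d [-0.276 -0.004  0.064] r [-0.0008  0.01   -0.0064]
d [-0.276 -0.007  0.06 ] r [-0.0008  0.01   -0.0064]
d [-0.277 -0.01   0.055] r [-0.0008  0.01   -0.0064]
-- [ 0.5226 -0.3812  0.1   ]
```

```bash
python3 - <<'E'
from plan import *
o=telemetry.get_obs(); yj=JIG[2]
a=w(JIG,(-.150,0,.182)); P=o["ee_pos"]
m=P+(a-P)*.25
rows([(m,R(1.57,0),4),(a,R(yj,0),12)])
E
```

```text
d [-0.268  0.032  0.068] r [-0.0009  0.0399 -0.0062]
d [-0.272  0.029  0.051] r [-0.0009  0.0399 -0.0062]
d [-0.275  0.026  0.034] r [-0.0009  0.0399 -0.0062]
d [-0.277  0.024  0.017] r [-0.0009  0.0399 -0.0062]
-- [ 0.4978 -0.0482  0.1817]
d [-0.278  0.021 -0.   ] r [ 0.     -0.     -0.0065]
d [-0.278  0.018 -0.   ] r [ 0.     -0.     -0.0065]
d [-0.278  0.015 -0.   ] r [ 0.     -0.     -0.0065]
d [-0.278  0.012 -0.   ] r [ 0.     -0.     -0.0065]
d [-0.278  0.01  -0.   ] r [ 0.     -0.     -0.0065]
d [-0.278  0.007 -0.   ] r [ 0.     -0.     -0.0065]
d [-0.278  0.004 -0.   ] r [ 0.     -0.     -0.0065]
d [-0.278  0.001 -0.   ] r [ 0.     -0.     -0.0065]
d [-0.278 -0.002 -0.   ] r [ 0.     -0.     -0.0065]
d [-0.278 -0.005 -0.   ] r [ 0.     -0.     -0.0065]
d [-0.278 -0.007 -0.   ] r [ 0.     -0.     -0.0065]
d [-0.278 -0.01  -0.   ] r [ 0.     -0.     -0.0065]
-- [ 0.5226 -0.3812  0.182 ]
```

step_arm:
  plan:
    - {"dx": -0.268,"dy": 0.03,"dz": 0.068,"rx": -0.001,"ry": 0.04,"rz": -0.006,"claw": 1}
    - {"dx": -0.272,"dy": 0.03,"dz": 0.05,"rx": -0.001,"ry": 0.04,"rz": -0.006,"claw": 1}
    - {"dx": -0.275,"dy": 0.026,"dz": 0.034,"rx": -0.001,"ry": 0.04,"rz": -0.006,"claw": 1}
    - {"dx": -0.277,"dy": 0.024,"dz": 0.017,"rx": -0.001,"ry": 0.04,"rz": -0.006,"claw": 1}
    - {"dx": -0.28,"dy": 0.02,"dz": 0,"rx": 0,"ry": 0,"rz": -0.0065,"claw": 1}
    - {"dx": -0.28,"dy": 0.018,"dz": 0,"rx": 0,"ry": 0,"rz": -0.0065,"claw": 1}
    - {"dx": -0.28,"dy": 0.015,"dz": 0,"rx": 0,"ry": 0,"rz": -0.0065,"claw": 1}
    - {"dx": -0.28,"dy": 0.012,"dz": 0,"rx": 0,"ry": 0,"rz": -0.0065,"claw": 1}
    - {"dx": -0.28,"dy": 0.01,"dz": 0,"rx": 0,"ry": 0,"rz": -0.0065,"claw": 1}
    - {"dx": -0.28,"dy": 0.007,"dz": 0,"rx": 0,"ry": 0,"rz": -0.0065,"claw": 1}

```text
time_s: 6.3
ee_pos: [0.5096, -0.2166, 0.1814]
eef_rot: [3.14, -0.0, 1.631]
force: [-0.5, 0.3, -0.3]
grip_width: 0.0193
grip_force: 58.0
```

step_arm:
  plan:
    - {"dx": -0.28,"dy": 0.004,"dz": 0,"rx": 0,"ry": 0,"rz": -0.0065,"claw": 1}
    - {"dx": -0.28,"dy": 0.001,"dz": 0,"rx": 0,"ry": 0,"rz": -0.0065,"claw": 1}
    - {"dx": -0.28,"dy": -0.002,"dz": 0,"rx": 0,"ry": 0,"rz": -0.0065,"claw": 1}
    - {"dx": -0.28,"dy": -0.005,"dz": 0,"rx": 0,"ry": 0,"rz": -0.0065,"claw": 1}
    - {"dx": -0.28,"dy": -0.007,"dz": 0,"rx": 0,"ry": 0,"rz": -0.0065,"claw": 1}
    - {"dx": -0.28,"dy": -0.01,"dz": 0,"rx": 0,"ry": 0,"rz": -0.0065,"claw": 1}
    - {"dx": 0,"dy": 0,"dz": 0,"rx": 0,"ry": 0,"rz": 0,"claw": 1}

```text
time_s: 7.0
ee_pos: [0.5214, -0.3856, 0.1808]
eef_rot: [3.14, 0.0, 1.689]
force: [-0.1, -0.1, -1.8]
grip_width: 0.019
grip_force: 58.0
```

```bash
cat > barcheck.py <<'E'
from plan import *
np.set_printoptions(precision=4,suppress=True)
o=telemetry.get_obs(); P=o["ee_pos"]; print(P,o["eef_rot"],o["force"])
r=Ro.from_euler("xyz",o["eef_rot"])
for n in("side","top"):
    p=viewer.camera(n); W=cloud(p).reshape(-1,3)
    Q=r.inv().apply(W-P)
    S=Q[(abs(Q[:,1])<.013)&(abs(Q[:,2]-.008)<.03)&(Q[:,0]>.02)&(Q[:,0]<.2)]
    if len(S)<10: continue
    print(n,len(S),"x lead end",np.sort(S[:,0])[-5:],"z(x)",np.polyfit(S[:,0],S[:,2],1),"y(x)",np.polyfit(S[:,0],S[:,1],1))
    print("   tail",np.sort(Q[(abs(Q[:,1])<.009)&(abs(Q[:,2]-.008)<.01)&(Q[:,0]<-.01)&(Q[:,0]>-.1)][:,0])[:4])
E
python3 barcheck.py
```

```text
[ 0.5214 -0.3856  0.1808] [3.1402 0.0002 1.6895] [-0.0591 -0.1452 -1.7994]
side 66 x lead end [0.0728 0.0734 0.0737 0.0767 0.0899] z(x) [0.0437 0.0064] y(x) [0.072  0.0033]
   tail [-0.0369 -0.0364 -0.0361 -0.036 ]
top 260 x lead end [0.1666 0.1668 0.1669 0.1669 0.167 ] z(x) [0.0179 0.0069] y(x) [-0.0321  0.0063]
   tail []
```

step_arm:
  plan:
    - {"dx": 0,"dy": 0,"dz": 0.25,"rx": 0,"ry": 0,"rz": 0,"claw": 1}
    - {"dx": 0,"dy": 0,"dz": 0.3,"rx": 0,"ry": 0,"rz": 0,"claw": 1}
    - {"dx": 0,"dy": 0,"dz": 0.3,"rx": 0,"ry": 0,"rz": 0,"claw": 1}
    - {"dx": 0,"dy": 0,"dz": 0.25,"rx": 0,"ry": 0,"rz": 0,"claw": 1}
    - {"dx": 0,"dy": 0,"dz": 0.12,"rx": 0,"ry": 0,"rz": 0,"claw": 1}
    - {"dx": 0,"dy": 0,"dz": 0,"rx": 0,"ry": 0,"rz": 0,"claw": 1}

```text
time_s: 7.7
ee_pos: [0.5228, -0.381, 0.0584]
eef_rot: [-3.141, -0.002, 1.693]
force: [0.8, -0.3, -1.1]
grip_width: 0.019
grip_force: 58.0
```

```bash
cat > bc2.py <<'E'
from plan import *
import sys
np.set_printoptions(precision=4,suppress=True)
o=telemetry.get_obs(); P=o["ee_pos"]; print(P,o["eef_rot"],o["force"],o["moment"])
r=Ro.from_euler("xyz",o["eef_rot"])
for n in("top","side"):
    p=viewer.camera(n); W=cloud(p).reshape(-1,3)
    if len(sys.argv)>1 and n=="side": save(p,sys.argv[1],5,(235,195,345,310))
    c,s=np.cos(JIG[2]),np.sin(JIG[2]);d=W-[JIG[0],JIG[1],0]
    Q=np.stack([c*d[:,0]+s*d[:,1],-s*d[:,0]+c*d[:,1],d[:,2]],1)
    for a in np.arange(-.06,.035,.01):
        S=Q[(abs(Q[:,0]-a-.005)<.005)&(abs(Q[:,1])<.013)&(Q[:,2]<.06)]
        if len(S): print(n,round(a,2),"z",np.percentile(S[:,2],[10,50,90]),"y of bright>35mm",np.percentile(S[S[:,2]>.0355][:,1],[5,50,95]) if (S[:,2]>.0355).sum()>2 else None)
E
python3 bc2.py s4
```

```text
[ 0.5228 -0.381   0.0584] [-3.1415 -0.0017  1.6929] [ 0.7765 -0.3097 -1.1067] [-0.2018  0.0836  0.0177]
top -0.06 z [0.0471 0.0499 0.0532] y of bright>35mm [-0.0125 -0.0056  0.0038]
top -0.05 z [0.028  0.0471 0.0509] y of bright>35mm [-0.0104 -0.0004  0.0077]
top -0.04 z [0.0291 0.048  0.0538] y of bright>35mm [-0.0107 -0.0022  0.0083]
top -0.03 z [0.0319 0.0491 0.0522] y of bright>35mm [-0.0108 -0.0012  0.0079]
top -0.02 z [0.0282 0.0479 0.0511] y of bright>35mm [-0.0096 -0.0007  0.0084]
top -0.01 z [0.0282 0.0488 0.0527] y of bright>35mm [-0.0108 -0.0011  0.0074]
top 0.0 z [0.0305 0.0494 0.0526] y of bright>35mm [-0.0094 -0.0013  0.007 ]
top 0.01 z [0.0281 0.0339 0.0499] y of bright>35mm [-0.01   -0.0018  0.0077]
top 0.02 z [0.0286 0.0311 0.0328] y of bright>35mm None
side -0.06 z [0.0001 0.0068 0.0275] y of bright>35mm None
side -0.05 z [0.0315 0.0315 0.0315] y of bright>35mm None
side -0.04 z [0.0288 0.0288 0.0288] y of bright>35mm None
```

View pics/s4.png

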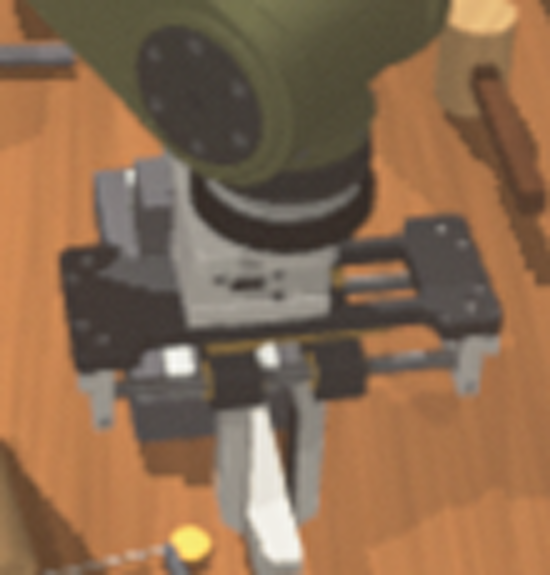

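The bar is held level over the channel and centred to about 1 mm, with its underside at about 39 mm. Its tail is at (275,540), clear of the saw's knob at (190,545). Now I'll lower and slide.

step_arm:
  plan:
    - {"dx": 0,"dy": -0.005,"dz": 0.04,"rx": 0,"ry": 0,"rz": 0,"claw": 1}
    - {"dx": 0,"dy": -0.005,"dz": 0.035,"rx": 0,"ry": 0,"rz": 0,"claw": 1}
    - {"dx": 0,"dy": 0,"dz": 0,"rx": 0,"ry": 0,"rz": 0,"claw": 1}
    - {"dx": 0.1,"dy": 0,"dz": 0,"rx": 0,"ry": 0,"rz": 0,"claw": 1}
    - {"dx": 0.15,"dy": 0,"dz": 0,"rx": 0,"ry": 0,"rz": 0,"claw": 1}
    - {"dx": 0.15,"dy": 0,"dz": 0,"rx": 0,"ry": 0,"rz": 0,"claw": 1}
    - {"dx": 0.1,"dy": 0,"dz": 0,"rx": 0,"ry": 0,"rz": 0,"claw": 1}
    - {"dx": 0,"dy": 0,"dz": 0,"rx": 0,"ry": 0,"rz": 0,"claw": 1}

```text
time_s: 8.6
ee_pos: [0.5166, -0.331, 0.0523]
eef_rot: [3.14, 0.0, 1.694]
force: [0.1, 0.2, -2.5]
grip_width: 0.0193
grip_force: 58.0
```

```bash
python3 bc2.py
```

```text
[ 0.5166 -0.331   0.0523] [3.1401 0.0001 1.6938] [ 0.134   0.1869 -2.5295] [-0.1691  0.0525  0.037 ]
top -0.03 z [0.0428 0.0447 0.0451] y of bright>35mm [-0.0101 -0.0099 -0.008 ]
top -0.02 z [0.0385 0.043  0.0476] y of bright>35mm [-0.011  -0.0079 -0.0019]
top -0.01 z [0.0371 0.0424 0.0454] y of bright>35mm [-0.01   -0.006   0.0008]
top 0.0 z [0.0282 0.0424 0.0467] y of bright>35mm [-0.0104 -0.0007  0.0074]
top 0.01 z [0.0316 0.0428 0.0458] y of bright>35mm [-0.0105 -0.0012  0.0085]
top 0.02 z [0.0299 0.0405 0.0443] y of bright>35mm [-0.0088 -0.0022  0.0069]
side -0.06 z [0.0435 0.0447 0.0463] y of bright>35mm [-0.0095 -0.0052 -0.0024]
side -0.05 z [0.0306 0.0429 0.0459] y of bright>35mm [-0.0104 -0.0084 -0.0036]
side -0.04 z [0.0301 0.0423 0.0458] y of bright>35mm [-0.0113 -0.0093 -0.006 ]
side -0.03 z [0.028  0.0296 0.0309] y of bright>35mm None
side -0.01 z [0.0272 0.0272 0.0272] y of bright>35mm None
```

step_arm:
  plan:
    - {"dx": 0.04,"dy": 0,"dz": 0.01,"rx": 0,"ry": 0,"rz": 0,"claw": 1}
    - {"dx": 0.04,"dy": 0,"dz": 0,"rx": 0,"ry": 0,"rz": 0,"claw": 1}
    - {"dx": 0.02,"dy": 0,"dz": 0,"rx": 0,"ry": 0,"rz": 0,"claw": 1}
    - {"dx": 0.02,"dy": 0,"dz": 0,"rx": 0,"ry": 0,"rz": 0,"claw": 1}
    - {"dx": 0,"dy": 0,"dz": 0,"rx": 0,"ry": 0,"rz": 0,"claw": 1}

```text
time_s: 9.2
ee_pos: [0.5151, -0.3202, 0.051]
eef_rot: [3.14, 0.0, 1.693]
force: [-0.4, -0.8, -1.9]
grip_width: 0.0193
grip_force: 58.0
```

step_arm:
  plan:
    - {"dx": 0.015,"dy": 0,"dz": 0,"rx": 0,"ry": 0,"rz": 0,"claw": 1}
    - {"dx": 0.015,"dy": 0,"dz": 0,"rx": 0,"ry": 0,"rz": 0,"claw": 1}

```text
time_s: 9.4
ee_pos: [0.5147, -0.3174, 0.051]
eef_rot: [3.14, 0.0, 1.693]
force: [1.6, -3.3, -1.4]
grip_width: 0.0192
grip_force: 58.0
```

step_arm:
  plan:
    - {"dx": 0.015,"dy": 0,"dz": 0,"rx": 0,"ry": 0,"rz": 0,"claw": 1}
    - {"dx": 0,"dy": 0,"dz": 0,"rx": 0,"ry": 0,"rz": 0,"claw": 1}

```text
time_s: 9.6
ee_pos: [0.5149, -0.3172, 0.0517]
eef_rot: [3.139, 0.003, 1.693]
force: [1.0, -9.1, -0.5]
grip_width: 0.0194
grip_force: 58.0
```

step_arm:
  plan:
    - {"dx": 0,"dy": 0,"dz": 0.01,"rx": 0,"ry": 0,"rz": 0,"claw": 1}
    - {"dx": 0,"dy": 0,"dz": 0.01,"rx": 0,"ry": 0,"rz": 0,"claw": 1}
    - {"dx": 0,"dy": 0,"dz": 0,"rx": 0,"ry": 0,"rz": 0,"claw": 1}

```text
time_s: 9.9
ee_pos: [0.5149, -0.3172, 0.0496]
eef_rot: [3.139, 0.003, 1.692]
force: [1.8, -8.2, -0.5]
grip_width: 0.0194
grip_force: 58.0
```

step_arm:
  plan:
    - {"dx": 0,"dy": 0,"dz": 0.01,"rx": 0,"ry": 0,"rz": 0,"claw": 1}
    - {"dx": 0,"dy": 0,"dz": 0.01,"rx": 0,"ry": 0,"rz": 0,"claw": 1}
    - {"dx": 0,"dy": 0,"dz": 0,"rx": 0,"ry": 0,"rz": 0,"claw": 1}

```text
time_s: 10.2
ee_pos: [0.5149, -0.3172, 0.0477]
eef_rot: [3.139, 0.003, 1.692]
force: [0.6, -8.1, 1.0]
grip_width: 0.0194
grip_force: 58.0
```

step_arm:
  plan:
    - {"dx": 0,"dy": 0,"dz": 0.007,"rx": 0,"ry": 0,"rz": 0,"claw": 1}
    - {"dx": 0,"dy": 0,"dz": 0,"rx": 0,"ry": 0,"rz": 0,"claw": 0.55}
    - {"dx": 0,"dy": 0,"dz": 0,"rx": 0,"ry": 0,"rz": 0,"claw": 0.55}
    - {"dx": 0,"dy": 0,"dz": 0,"rx": 0,"ry": 0,"rz": 0,"claw": 0.55}
    - {"dx": 0,"dy": 0,"dz": -0.1,"rx": 0,"ry": 0,"rz": 0,"claw": 0.55}
    - {"dx": 0,"dy": 0,"dz": -0.4,"rx": 0,"ry": 0,"rz": 0,"claw": 0.55}
    - {"dx": 0,"dy": 0,"dz": -0.45,"rx": 0,"ry": 0,"rz": 0,"claw": 0.55}
    - {"dx": 0,"dy": 0,"dz": -0.45,"rx": 0,"ry": 0,"rz": 0,"claw": 0.55}

```text
time_s: 11.0
ee_pos: [0.5141, -0.3156, 0.1886]
eef_rot: [3.14, 0.0, 1.693]
force: [0.4, 0.1, 0.2]
grip_width: 0.0422
grip_force: 0.0
```

```bash
python3 - <<'E'
from plan import *
np.set_printoptions(precision=4,suppress=True)
p=viewer.camera("side"); save(p,"s5",5,(235,195,345,310))
q=viewer.camera("top")
for n,cam in(("side",p),("top",q)):
    W=cloud(cam).reshape(-1,3);c,s=np.cos(JIG[2]),np.sin(JIG[2]);d=W-[JIG[0],JIG[1],0]
    Q=np.stack([c*d[:,0]+s*d[:,1],-s*d[:,0]+c*d[:,1],d[:,2]],1)
    S=Q[(abs(Q[:,1])<.011)&(Q[:,2]>.034)&(Q[:,2]<.05)&(Q[:,0]<.028)&(Q[:,0]>-.16)]
    print(n,np.sort(S[:,0])[:5],np.polyfit(S[:,0],S[:,2],1),np.percentile(S[:,1],[3,97]))
a=w(MAL,(.042,0,.2)); a[2]=.187; g=a.copy(); g[2]=.034
rows([(a,R(MAL[2]+np.pi),9)]); print(g)
E
```

```text
side [-0.122  -0.1207 -0.1205 -0.1205 -0.1202] [0.0038 0.0403] [-0.0104  0.0085]
top [-0.0103 -0.0081 -0.0065 -0.0045 -0.0043] [0.0044 0.0398] [-0.0104  0.0083]
d [0.268 0.214 0.008] r [0.0007 0.0005 0.0024]
d [0.269 0.213 0.008] r [0.0007 0.0005 0.0024]
d [0.27  0.212 0.008] r [0.0007 0.0005 0.0024]
d [0.271 0.211 0.008] r [0.0007 0.0005 0.0024]
d [0.272 0.21  0.008] r [0.0007 0.0005 0.0024]
d [0.272 0.209 0.007] r [0.0007 0.0005 0.0024]
d [0.273 0.208 0.007] r [0.0007 0.0005 0.0024]
d [0.274 0.207 0.007] r [0.0007 0.0005 0.0024]
d [0.275 0.205 0.007] r [0.0007 0.0005 0.0024]
-- [ 0.6777 -0.0538  0.187 ]
[ 0.6777 -0.0538  0.034 ]
```

View pics/s5.png

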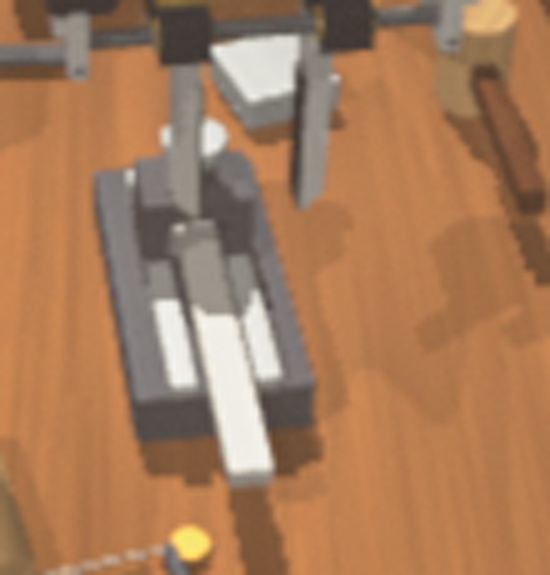

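The bar lies home in the channel: its tail at (250,470) is at jig x ≈ -121 mm and it lies flat. Now the mallet.

step_arm:
  plan:
    - {"dx": 0.27,"dy": 0.214,"dz": 0,"rx": 0,"ry": 0,"rz": -0.002,"claw": 0.5}
    - {"dx": 0.27,"dy": 0.213,"dz": 0,"rx": 0,"ry": 0,"rz": 0.003,"claw": 0.5}
    - {"dx": 0.27,"dy": 0.212,"dz": 0,"rx": 0,"ry": 0,"rz": 0.003,"claw": 0.5}
    - {"dx": 0.27,"dy": 0.211,"dz": 0,"rx": 0,"ry": 0,"rz": 0.003,"claw": 0.5}
    - {"dx": 0.272,"dy": 0.21,"dz": 0,"rx": 0,"ry": 0,"rz": 0.003,"claw": 0.5}
    - {"dx": 0.272,"dy": 0.209,"dz": 0,"rx": 0,"ry": 0,"rz": 0.003,"claw": 0.5}
    - {"dx": 0.273,"dy": 0.208,"dz": 0,"rx": 0,"ry": 0,"rz": 0.003,"claw": 0.5}
    - {"dx": 0.274,"dy": 0.207,"dz": 0,"rx": 0,"ry": 0,"rz": 0.003,"claw": 0.5}
    - {"dx": 0.275,"dy": 0.205,"dz": 0,"rx": 0,"ry": 0,"rz": 0.003,"claw": 0.5}
    - {"dx": 0,"dy": 0,"dz": 0,"rx": 0,"ry": 0,"rz": 0,"claw": 0.5}

```text
time_s: 12.1
ee_pos: [0.6762, -0.0483, 0.186]
eef_rot: [3.141, -0.001, 1.662]
force: [-0.8, -0.6, -0.7]
grip_width: 0.0468
grip_force: 0.0
```

```bash
python3 - <<'E'
from plan import *
a=w(MAL,(.042,0,.031)); rows([(a,R(MAL[2]+np.pi),1)])
E
```

```text
d [-0.057  0.008  1.55 ] r [ 0.0007 -0.0004  0.0021]
-- [ 0.6777 -0.0538  0.031 ]
```

step_arm:
  plan:
    - {"dx": -0.05,"dy": 0.008,"dz": 0.3,"rx": 0,"ry": 0,"rz": 0.002,"claw": 0.5}
    - {"dx": 0,"dy": 0,"dz": 0.45,"rx": 0,"ry": 0,"rz": 0,"claw": 0.5}
    - {"dx": 0,"dy": 0,"dz": 0.45,"rx": 0,"ry": 0,"rz": 0,"claw": 0.5}
    - {"dx": 0,"dy": 0,"dz": 0.25,"rx": 0,"ry": 0,"rz": 0,"claw": 0.5}
    - {"dx": 0,"dy": 0,"dz": 0.1,"rx": 0,"ry": 0,"rz": 0,"claw": 0.5}
    - {"dx": 0,"dy": 0,"dz": 0,"rx": 0,"ry": 0,"rz": 0,"claw": 0.5}

```text
time_s: 12.7
ee_pos: [0.6762, -0.0572, 0.0308]
eef_rot: [-3.141, -0.0, 1.655]
force: [-0.5, -0.9, 0.1]
grip_width: 0.0466
grip_force: 0.0
```

```bash
python3 - <<'E'
from fit import *
import plan
np.set_printoptions(precision=4,suppress=True)
p=viewer.camera("side"); save(p,"s6",5,(280,160,390,280))
a=plan.w(plan.MAL,(.042,0,.031)); plan.rows([(a,plan.R(plan.MAL[2]+np.pi),1)])
E
```

```text
d [0.033 0.01  0.015] r [ 0.0014  0.0002 -0.0023]
-- [ 0.6777 -0.0538  0.031 ]
```

View pics/s6.png

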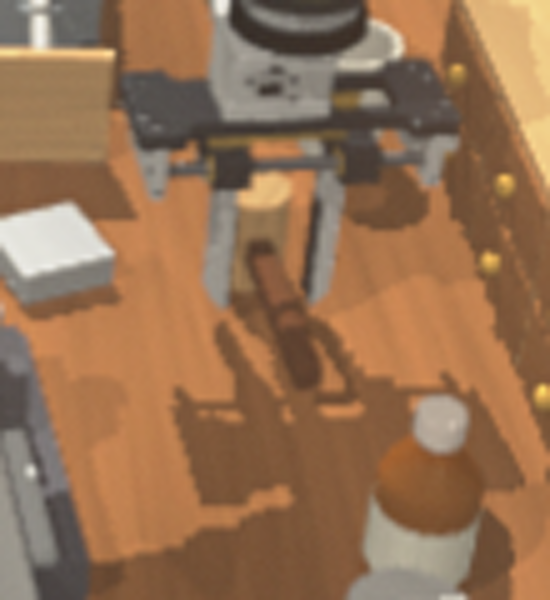

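The jaws straddle the brown handle at (275,270) just beyond the head. I'll close and lift.

step_arm:
  plan:
    - {"dx": 0,"dy": 0.005,"dz": 0,"rx": 0,"ry": 0,"rz": 0,"claw": 1}
    - {"dx": 0,"dy": 0,"dz": 0,"rx": 0,"ry": 0,"rz": 0,"claw": 1}
    - {"dx": 0,"dy": 0,"dz": 0,"rx": 0,"ry": 0,"rz": 0,"claw": 1}
    - {"dx": 0,"dy": 0,"dz": 0,"rx": 0,"ry": 0,"rz": 0,"claw": 1}
  grip_force: 60

```text
time_s: 13.15
ee_pos: [0.6774, -0.0569, 0.0321]
eef_rot: [3.139, 0.0, 1.655]
force: [0.1, 0.4, 0.4]
grip_width: 0.0187
grip_force: 0.0
```

step_arm:
  plan:
    - {"dx": 0,"dy": 0,"dz": -0.1,"rx": 0,"ry": 0,"rz": 0,"claw": 1}
    - {"dx": 0,"dy": 0,"dz": -0.3,"rx": 0,"ry": 0,"rz": 0,"claw": 1}
    - {"dx": 0,"dy": 0,"dz": -0.4,"rx": 0,"ry": 0,"rz": 0,"claw": 1}
    - {"dx": 0,"dy": 0,"dz": -0.4,"rx": 0,"ry": 0,"rz": 0,"claw": 1}
    - {"dx": 0,"dy": 0,"dz": -0.2,"rx": 0,"ry": 0,"rz": 0,"claw": 1}
    - {"dx": 0,"dy": 0,"dz": 0,"rx": 0,"ry": 0,"rz": 0,"claw": 1}

```text
time_s: 13.75
ee_pos: [0.678, -0.057, 0.1756]
eef_rot: [3.134, 0.001, 1.655]
force: [-1.0, 0.5, -3.1]
grip_width: 0.0151
grip_force: 60.0
```

```bash
cat > mal.py <<'E'
from fit import *
import plan
np.set_printoptions(precision=4,suppress=True)
o=telemetry.get_obs(); P=o["ee_pos"]; r=Ro.from_euler("xyz",o["eef_rot"]); print(P,o["eef_rot"],o["force"],o["moment"])
hs=[]
for n in("side","top"):
    W=cloud(viewer.camera(n)).reshape(-1,3); Q=r.inv().apply(W-P)   # head at tool x ~+.045, z down
    def head(v,Q):  # cylinder axis through (v0,v1), tilt v3 about y, mid z v2
        A=Ro.from_euler("xy",[0,v[3]]).inv().apply(Q-[v[0],v[1],v[2]])
        return cyl(A,.0225,-.031,.031)
    S=Q[(Q[:,0]>.015)&(Q[:,0]<.09)&(abs(Q[:,1])<.04)&(abs(Q[:,2])<.045)]
    if len(S)<20: print(n,len(S)); continue
    R_=least_squares(lambda v:head(v,S),[.045,0,0,0],loss="soft_l1",f_scale=.002)
    print(n,len(S),"head x,y,zmid,tilt",R_.x,R_.cost); hs.append(R_.x)
E
python3 mal.py
```

```text
[ 0.678  -0.057   0.1756] [3.1344 0.0015 1.655 ] [-0.9554  0.544  -3.0967] [-0.101   0.0712  0.0129]
side 176 head x,y,zmid,tilt [0.0446 0.0016 0.0024 0.0076] 0.00012742523937426707
top 0
```

```bash
python3 - <<'E'
from plan import *
pt=w(JIG,(.05,0,.104)); print(pt)
yaw=1.655; r=R(yaw)
t=pt-r.apply([.0446,.0016,0]); t[2]=.166
rows([(t,r,9)])
E
```

```text
[ 0.4984745  -0.18266439  0.104     ]
d [-0.172 -0.211  0.005] r [ 0. -0. -0.]
d [-0.172 -0.211  0.005] r [ 0. -0. -0.]
d [-0.172 -0.211  0.005] r [ 0. -0. -0.]
d [-0.172 -0.211  0.005] r [ 0. -0. -0.]
d [-0.172 -0.211  0.005] r [ 0. -0. -0.]
d [-0.172 -0.211  0.005] r [ 0. -0. -0.]
d [-0.172 -0.211  0.005] r [ 0. -0. -0.]
d [-0.172 -0.211  0.005] r [ 0. -0. -0.]
d [-0.172 -0.211  0.005] r [ 0. -0. -0.]
-- [ 0.5006 -0.2272  0.166 ]
```

step_arm:
  plan:
    - {"dx": -0.17,"dy": -0.21,"dz": 0,"rx": 0,"ry": 0,"rz": 0,"claw": 1}
    - {"dx": -0.17,"dy": -0.21,"dz": 0,"rx": 0,"ry": 0,"rz": 0,"claw": 1}
    - {"dx": -0.17,"dy": -0.21,"dz": 0,"rx": 0,"ry": 0,"rz": 0,"claw": 1}
    - {"dx": -0.17,"dy": -0.21,"dz": 0,"rx": 0,"ry": 0,"rz": 0,"claw": 1}
    - {"dx": -0.17,"dy": -0.21,"dz": 0,"rx": 0,"ry": 0,"rz": 0,"claw": 1}
    - {"dx": -0.17,"dy": -0.21,"dz": 0,"rx": 0,"ry": 0,"rz": 0,"claw": 1}
    - {"dx": -0.17,"dy": -0.21,"dz": 0,"rx": 0,"ry": 0,"rz": 0,"claw": 1}
    - {"dx": -0.17,"dy": -0.21,"dz": 0,"rx": 0,"ry": 0,"rz": 0,"claw": 1}
    - {"dx": -0.19,"dy": -0.22,"dz": 0.1,"rx": 0,"ry": 0,"rz": 0,"claw": 1}
    - {"dx": 0,"dy": 0,"dz": 0,"rx": 0,"ry": 0,"rz": 0,"claw": 1}

```text
time_s: 14.85
ee_pos: [0.4979, -0.2286, 0.1584]
eef_rot: [-3.139, -0.002, 1.652]
force: [0.2, 0.9, -2.2]
grip_width: 0.0159
grip_force: 60.0
```

```bash
python3 mal.py; python3 - <<'E'
from plan import *
p=viewer.camera("side"); save(p,"s7",5,(230,170,340,290))
pt=w(JIG,(.05,0,.104)); r=R(1.655)
t=pt-r.apply([.0446,.0016,0]); t[2]=.142
rows([(t,r,1)])
E
```

```text
[ 0.4979 -0.2286  0.1584] [-3.1386 -0.0022  1.6525] [ 0.223   0.8935 -2.204 ] [-0.1539  0.0851  0.0063]
side 162 head x,y,zmid,tilt [ 0.0444  0.002   0.0018 -0.0322] 0.0001338419171114574
top 0
d [-0.003 -0.     0.183] r [ 0.0001 -0.0006 -0.0002]
-- [ 0.5006 -0.2272  0.142 ]
```

View pics/s7.png

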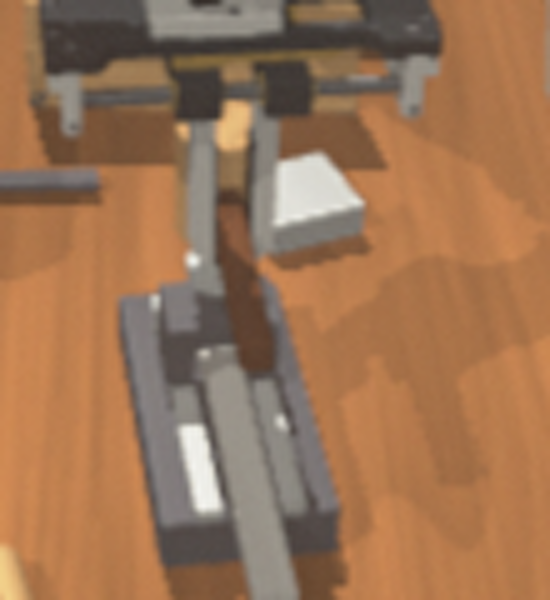

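The mallet head is behind the fingers at about (215,170), above the cap, with the bar still home. Lowering onto the punch now.

step_arm:
  plan:
    - {"dx": 0,"dy": 0,"dz": 0.1,"rx": 0,"ry": 0,"rz": 0,"claw": 1}
    - {"dx": 0,"dy": 0,"dz": 0.1,"rx": 0,"ry": 0,"rz": 0,"claw": 1}
    - {"dx": 0,"dy": 0,"dz": 0.05,"rx": 0,"ry": 0,"rz": 0,"claw": 1}
    - {"dx": 0,"dy": 0,"dz": 0,"rx": 0,"ry": 0,"rz": 0,"claw": 1}

```text
time_s: 15.4
ee_pos: [0.5006, -0.2268, 0.1352]
eef_rot: [3.141, -0.001, 1.655]
force: [-0.0, 1.5, -0.8]
grip_width: 0.0152
grip_force: 60.0
```

step_arm:
  plan:
    - {"dx": 0,"dy": 0,"dz": 0.05,"rx": 0,"ry": 0,"rz": 0,"claw": 1}
    - {"dx": 0,"dy": 0,"dz": 0.04,"rx": 0,"ry": 0,"rz": 0,"claw": 1}
    - {"dx": 0,"dy": 0,"dz": 0,"rx": 0,"ry": 0,"rz": 0,"claw": 1}

```text
time_s: 15.7
ee_pos: [0.5009, -0.2273, 0.1271]
eef_rot: [3.14, 0.0, 1.655]
force: [-0.0, 0.6, 2.3]
grip_width: 0.0154
grip_force: 60.0
```

step_arm:
  plan:
    - {"dx": 0,"dy": 0,"dz": 0.02,"rx": 0,"ry": 0,"rz": 0,"claw": 1}
    - {"dx": 0,"dy": 0,"dz": 0.02,"rx": 0,"ry": 0,"rz": 0,"claw": 1}
    - {"dx": 0,"dy": 0,"dz": 0,"rx": 0,"ry": 0,"rz": 0,"claw": 1}

```text
time_s: 16.0
ee_pos: [0.5009, -0.2274, 0.1233]
eef_rot: [3.14, 0.0, 1.655]
force: [1.3, 0.8, 3.5]
grip_width: 0.0156
grip_force: 60.0
```

step_arm:
  plan:
    - {"dx": 0,"dy": 0,"dz": 0.02,"rx": 0,"ry": 0,"rz": 0,"claw": 1}
    - {"dx": 0,"dy": 0,"dz": 0,"rx": 0,"ry": 0,"rz": 0,"claw": 1}

```text
time_s: 16.2
ee_pos: [0.5011, -0.2278, 0.1224]
eef_rot: [3.139, 0.001, 1.655]
force: [-1.7, 0.5, 12.4]
grip_width: 0.0156
grip_force: 60.0
```

The force jumped to about 15 N net, so the punch has bottomed. I'll lift and check that it springs back and how the mallet sits in the grip.

step_arm:
  plan:
    - {"dx": 0,"dy": 0,"dz": -0.1,"rx": 0,"ry": 0,"rz": 0,"claw": 1}
    - {"dx": 0,"dy": 0,"dz": -0.2,"rx": 0,"ry": 0,"rz": 0,"claw": 1}
    - {"dx": 0,"dy": 0,"dz": -0.2,"rx": 0,"ry": 0,"rz": 0,"claw": 1}
    - {"dx": 0.17,"dy": 0.21,"dz": -0.03,"rx": 0,"ry": 0,"rz": 0,"claw": 1}
    - {"dx": 0.17,"dy": 0.21,"dz": 0,"rx": 0,"ry": 0,"rz": 0,"claw": 1}
    - {"dx": 0.17,"dy": 0.21,"dz": 0,"rx": 0,"ry": 0,"rz": 0,"claw": 1}
    - {"dx": 0.17,"dy": 0.21,"dz": 0,"rx": 0,"ry": 0,"rz": 0,"claw": 1}
    - {"dx": 0.17,"dy": 0.21,"dz": 0,"rx": 0,"ry": 0,"rz": 0,"claw": 1}
    - {"dx": 0.17,"dy": 0.21,"dz": 0,"rx": 0,"ry": 0,"rz": 0,"claw": 1}
    - {"dx": 0.17,"dy": 0.21,"dz": 0,"rx": 0,"ry": 0,"rz": 0,"claw": 1}

```text
time_s: 17.2
ee_pos: [0.6375, -0.0956, 0.1741]
eef_rot: [3.142, 0.0, 1.655]
force: [0.8, -1.0, -2.4]
grip_width: 0.0155
grip_force: 60.0
```

step_arm:
  plan:
    - {"dx": 0.17,"dy": 0.21,"dz": 0,"rx": 0,"ry": 0,"rz": 0,"claw": 1}
    - {"dx": 0.17,"dy": 0.2,"dz": 0,"rx": 0,"ry": 0,"rz": 0,"claw": 1}
    - {"dx": 0,"dy": 0,"dz": 0.3,"rx": 0,"ry": 0,"rz": 0,"claw": 1}
    - {"dx": 0,"dy": 0,"dz": 0.3,"rx": 0,"ry": 0,"rz": 0,"claw": 1}
    - {"dx": 0,"dy": 0,"dz": 0.3,"rx": 0,"ry": 0,"rz": 0,"claw": 1}
    - {"dx": 0,"dy": 0,"dz": 0,"rx": 0,"ry": 0,"rz": 0,"claw": 1}

```text
time_s: 17.8
ee_pos: [0.6729, -0.0588, 0.0797]
eef_rot: [-3.135, -0.001, 1.655]
force: [-0.7, 0.4, -2.6]
grip_width: 0.0152
grip_force: 60.0
```

```bash
python3 mal.py; python3 - <<'E'
from plan import *
np.set_printoptions(precision=4,suppress=True)
for n in("side","top"):
    p=viewer.camera(n); W=cloud(p).reshape(-1,3);c,s=np.cos(JIG[2]),np.sin(JIG[2]);d=W-[JIG[0],JIG[1],0]
    Q=np.stack([c*d[:,0]+s*d[:,1],-s*d[:,0]+c*d[:,1],d[:,2]],1)
    S=Q[np.hypot(Q[:,0]-.05,Q[:,1])<.012]; S=S[S[:,2]<.12]; print(n,"cap z",np.median(S[:,2]) if len(S) else None)
    S=Q[(abs(Q[:,1])<.011)&(Q[:,2]>.034)&(Q[:,2]<.05)&(Q[:,0]<.028)&(Q[:,0]>-.16)]
    if len(S): print("tail",np.sort(S[:,0])[:4])
    if n=="side": save(p,"s8",5,(280,160,390,280))
E
```

```text
[ 0.6729 -0.0588  0.0797] [-3.1347 -0.0014  1.6551] [-0.6855  0.3904 -2.5799] [-0.1777  0.0559 -0.0105]
side 156 head x,y,zmid,tilt [ 0.0445  0.0013  0.0017 -0.0287] 0.0001259459694423213
top 0
side cap z 0.08326644229338913
tail [-0.1224 -0.1216 -0.1214 -0.1209]
top cap z 0.10372448059029962
tail [-0.121  -0.1206 -0.12   -0.1199]
```

View pics/s8.png

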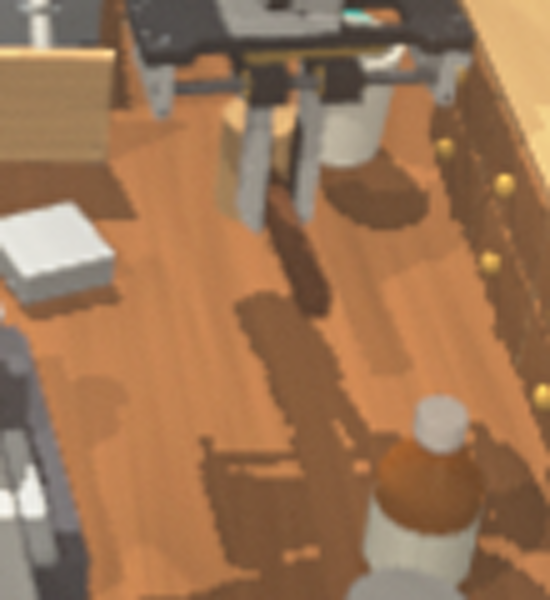

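The cap is back up at 104 mm and the bar is home. The mallet is upright in the grip, with its head at (250,165). Now I'll lower it to the bench.

step_arm:
  plan:
    - {"dx": 0,"dy": 0,"dz": 0.25,"rx": 0,"ry": 0,"rz": 0,"claw": 1}
    - {"dx": 0,"dy": 0,"dz": 0.13,"rx": 0,"ry": 0,"rz": 0,"claw": 1}
    - {"dx": 0,"dy": 0,"dz": 0.04,"rx": 0,"ry": 0,"rz": 0,"claw": 1}
    - {"dx": 0,"dy": 0,"dz": 0,"rx": 0,"ry": 0,"rz": 0,"claw": 1}

```text
time_s: 18.4
ee_pos: [0.6754, -0.0591, 0.0428]
eef_rot: [3.14, 0.0, 1.655]
force: [0.6, -0.4, -1.3]
grip_width: 0.0158
grip_force: 60.0
```

step_arm:
  plan:
    - {"dx": 0,"dy": 0,"dz": 0.015,"rx": 0,"ry": 0,"rz": 0,"claw": 1}
    - {"dx": 0,"dy": 0,"dz": 0,"rx": 0,"ry": 0,"rz": 0,"claw": 1}

```text
time_s: 18.6
ee_pos: [0.6757, -0.0591, 0.0418]
eef_rot: [3.139, 0.0, 1.655]
force: [1.0, 0.2, -2.7]
grip_width: 0.0151
grip_force: 60.0
```

step_arm:
  plan:
    - {"dx": 0,"dy": 0,"dz": 0.03,"rx": 0,"ry": 0,"rz": 0,"claw": 1}
    - {"dx": 0,"dy": 0,"dz": 0.02,"rx": 0,"ry": 0,"rz": 0,"claw": 1}
    - {"dx": 0,"dy": 0,"dz": 0,"rx": 0,"ry": 0,"rz": 0,"claw": 1}

```text
time_s: 18.9
ee_pos: [0.6752, -0.059, 0.0357]
eef_rot: [3.141, 0.0, 1.655]
force: [-0.0, 0.4, -1.9]
grip_width: 0.0152
grip_force: 60.0
```

step_arm:
  plan:
    - {"dx": 0,"dy": 0,"dz": 0.015,"rx": 0,"ry": 0,"rz": 0,"claw": 1}
    - {"dx": 0,"dy": 0,"dz": 0,"rx": 0,"ry": 0,"rz": 0,"claw": 1}

```text
time_s: 19.1
ee_pos: [0.6753, -0.059, 0.0343]
eef_rot: [3.14, 0.0, 1.655]
force: [-0.3, -0.0, -2.5]
grip_width: 0.0158
grip_force: 60.0
```

step_arm:
  plan:
    - {"dx": 0,"dy": 0,"dz": 0.012,"rx": 0,"ry": 0,"rz": 0,"claw": 1}
    - {"dx": 0,"dy": 0,"dz": 0,"rx": 0,"ry": 0,"rz": 0,"claw": 1}

```text
time_s: 19.3
ee_pos: [0.6753, -0.0591, 0.0332]
eef_rot: [3.14, 0.0, 1.655]
force: [0.8, -0.3, -1.5]
grip_width: 0.0154
grip_force: 60.0
```

step_arm:
  plan:
    - {"dx": 0,"dy": 0,"dz": 0.01,"rx": 0,"ry": 0,"rz": 0,"claw": 1}
    - {"dx": 0,"dy": 0,"dz": 0,"rx": 0,"ry": 0,"rz": 0,"claw": 1}

```text
time_s: 19.5
ee_pos: [0.6755, -0.0591, 0.033]
eef_rot: [3.14, 0.0, 1.655]
force: [-2.5, -1.6, 3.8]
grip_width: 0.0153
grip_force: 60.0
```

Bench contact. I'll release and retreat upwards.

step_arm:
  plan:
    - {"dx": 0,"dy": 0,"dz": 0,"rx": 0,"ry": 0,"rz": 0,"claw": 0.6}
    - {"dx": 0,"dy": 0,"dz": 0,"rx": 0,"ry": 0,"rz": 0,"claw": 0.5}
    - {"dx": 0,"dy": 0,"dz": 0,"rx": 0,"ry": 0,"rz": 0,"claw": 0.5}
    - {"dx": 0,"dy": 0,"dz": 0,"rx": 0,"ry": 0,"rz": 0,"claw": 0.5}
    - {"dx": 0,"dy": 0,"dz": -0.1,"rx": 0,"ry": 0,"rz": 0,"claw": 0.5}
    - {"dx": 0,"dy": 0,"dz": -0.4,"rx": 0,"ry": 0,"rz": 0,"claw": 0.5}
    - {"dx": 0,"dy": 0,"dz": -0.45,"rx": 0,"ry": 0,"rz": 0,"claw": 0.5}
    - {"dx": 0,"dy": 0,"dz": -0.45,"rx": 0,"ry": 0,"rz": 0,"claw": 0.5}
    - {"dx": 0,"dy": -0.3,"dz": -0.3,"rx": 0,"ry": 0,"rz": 0,"claw": 0.5}
    - {"dx": 0,"dy": -0.4,"dz": -0.2,"rx": 0,"ry": 0,"rz": 0,"claw": 0.5}

```text
time_s: 20.5
ee_pos: [0.6053, -0.0649, 0.2252]
eef_rot: [3.137, 0.001, 1.655]
force: [0.2, -0.4, -0.0]
grip_width: 0.0469
grip_force: 0.0
```

```bash
python3 - <<'E'
from fit import *
np.set_printoptions(precision=4,suppress=True)
D0={c:dict(np.load(c+"0.npz")) for c in("top","side")}
for n in("side","top"):
    p=viewer.camera(n)
    if n=="side": save(p,"s9",1.5)
    P=pts(p,(.68,-.1),.15); P=P[P[:,2]<.08]; print(n,"mallet",*fit(P,None,(.674,-.012,-1.483),mf))
    W0,W=cloud(D0[n]),cloud(p)
    for nm,c in dict(flux=(.71,-.27),cup=(.755,.11),block=(.555,-.018),saw=(.45,-.41),file=(.33,.015),tin=(.692,-.35),rodside=(.567,.17),sqside=(.433,.17)).items():
        m=(np.hypot(W0[...,0]-c[0],W0[...,1]-c[1])<.06)&(W0[...,2]>.004)&(np.abs(W[...,2])<.2)
        d=np.linalg.norm(W-W0,axis=2)[m]; print(nm,m.sum(),"moved frac",np.round(np.nanmean(d>.02),2),end="; ")
    print()
E
```

```text
side mallet [ 0.6727 -0.0138 -1.4834  0.0004] 0.001397086076203461 484
flux 723 moved frac 0.0; cup 585 moved frac 0.0; block 353 moved frac 0.0; saw 335 moved frac 0.0; file 208 moved frac 0.0; tin 795 moved frac 0.0; rodside 48 moved frac 0.0; sqside 182 moved frac 0.01; 
top mallet [ 0.726  -0.1139 -2.0922 -0.0152] 0.0026238503452738864 13
flux 513 moved frac 0.0; cup 671 moved frac 0.0; block 0 moved frac nan; saw 268 moved frac 0.0; file 0 moved frac nan; tin 475 moved frac 0.0; rodside 358 moved frac 0.0; sqside 419 moved frac 0.04;
  return _methods._mean(a, axis=axis, dtype=dtype,
  ret = ret.dtype.type(ret / rcount)
```

View pics/s9.png

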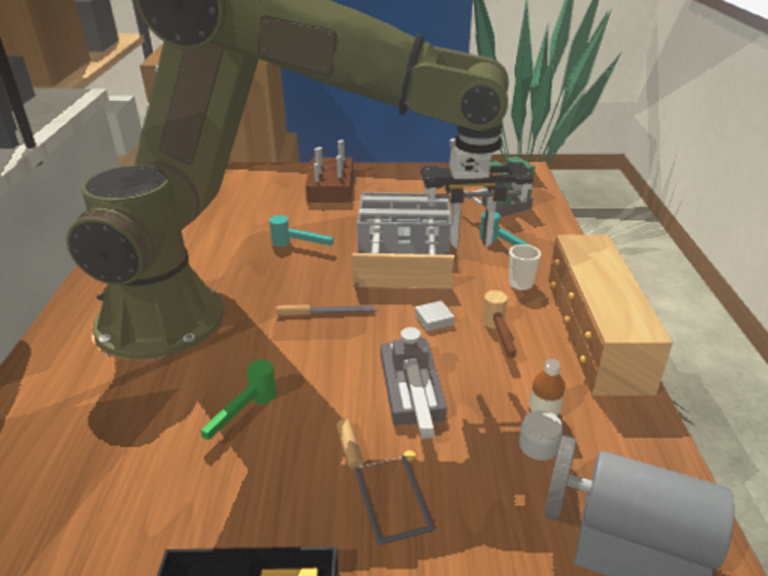

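The final view shows the bar in the jig at (415,385) with the punch cap up. The mallet stands upright at (495,305), and the other bars and bystanders have not moved. Handing in.

```bash
python3 -c "
from station import hand_in; print(hand_in())"
```

```text
the job is handed in; nothing more can be done
None
```

The job is handed in at about 20 s of the 61 s allowed. The flat bar is home against the jig's end stop, and the punch was pressed fully down with the mallet and sprang back up. The mallet stands on its head within about 3 mm of where it was found, and everything else looked unmoved in the final pictures.

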